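# Put the impact sockets back on the socket rail in size order

## Task

Put the four impact sockets away: lift them off the pegs of the red tray and stand them on the four studs of the aluminium socket rail in order of size, the smallest on the stud next to the hanging ring and the largest at the far end from it. Each must sit upright and fully home on its stud. Do not tip any socket over, and leave the torque wrench lying beside the rail where it is.

Things in the scene. Friction and masses are not known exactly. Their poses are not given: they have to be found in the camera images.
- socket_1: smallest of four loose dark-steel impact sockets standing in any order, 80 mm apart, in a straight row on the 20 mm pegs of a red tray. Round, 31 mm wide, 68 mm tall, 19 mm hexagon opening up; its lowest 24 mm are 38 mm wide with a 19 mm square hole for the peg. 0.3 kg. Origin: centre of its underside, 12 mm above the bench; z up its axis
- socket_2: second smallest of four loose dark-steel impact sockets standing in any order, 80 mm apart, in a straight row on the 20 mm pegs of a red tray. Round, 41 mm wide, 74 mm tall, 27 mm hexagon opening up; its lowest 24 mm are 42 mm wide with a 19 mm square hole for the peg. 0.42 kg. Origin: centre of its underside, 12 mm above the bench; z up its axis
- socket_3: second largest of four loose dark-steel impact sockets standing in any order, 80 mm apart, in a straight row on the 20 mm pegs of a red tray. Round, 50 mm wide, 80 mm tall, 34 mm hexagon opening up; its lowest 24 mm are 44 mm wide with a 19 mm square hole for the peg. 0.6 kg. Origin: centre of its underside, 12 mm above the bench; z up its axis
- socket_4: largest of four loose dark-steel impact sockets standing in any order, 80 mm apart, in a straight row on the 20 mm pegs of a red tray. Round, 60 mm wide, 86 mm tall, 41 mm hexagon opening up; its lowest 24 mm are 44 mm wide with a 19 mm square hole for the peg. 0.8 kg. Origin: centre of its underside, 12 mm above the bench; z up its axis
- clip_a: black clip, top 46 x 36 mm, fixed on the 30 mm wide aluminium socket rail, with an upright steel stud 11 mm wide, 20 mm high, its upper 9 mm tapered to 4 mm (end stud of the row). Origin: foot of the stud in the clip's top face, 18 mm above the bench, where the origin of a socket fully home lies. x across the rail, y along it, z up. Neighbouring studs are 70 to 90 mm apart
- clip_b: black clip, top 46 x 36 mm, fixed on the 30 mm wide aluminium socket rail, with an upright steel stud 11 mm wide, 20 mm high, its upper 9 mm tapered to 4 mm (second of the row, next to clip_a). Origin: foot of the stud in the clip's top face, 18 mm above the bench, where the origin of a socket fully home lies. x across the rail, y along it, z up. Neighbouring studs are 70 to 90 mm apart
- clip_c: black clip, top 46 x 36 mm, fixed on the 30 mm wide aluminium socket rail, with an upright steel stud 11 mm wide, 20 mm high, its upper 9 mm tapered to 4 mm (third of the row, next to clip_d). Origin: foot of the stud in the clip's top face, 18 mm above the bench, where the origin of a socket fully home lies. x across the rail, y along it, z up. Neighbouring studs are 70 to 90 mm apart
- clip_d: black clip, top 46 x 36 mm, fixed on the 30 mm wide aluminium socket rail, with an upright steel stud 11 mm wide, 20 mm high, its upper 9 mm tapered to 4 mm (end stud of the row, opposite clip_a). Origin: foot of the stud in the clip's top face, 18 mm above the bench, where the origin of a socket fully home lies. x across the rail, y along it, z up. Neighbouring studs are 70 to 90 mm apart
- ring: flat steel hanging ring, 52 mm outside diameter, 10 mm thick, lying on the bench at one end of the rail (at either end, 67 to 77 mm beyond the nearest stud); the rail's other end has a plain black rubber block instead. Origin: centre of its underside. Fixed
- torque_wrench: loose steel torque wrench with black grip, 330 mm long, about 30 mm high, lying on the bench parallel to the rail, 110 mm to the far side (clip +x) of its centre line. Origin: middle of its length, on the bench; y along its length, z up. To be left alone
Things that resemble listed ones, but are neither listed nor needed, are in the scene too. What is shaped like the socket_4 but purple or white is not meant.

How it is judged:
By the outcome, as a careful person would: the job done as asked, in the order asked, and still so for the second after the job is handed in, with the robot touching nothing.
It also fails if it takes over 115 s, if anything falls off the work surface, if the arm or the gripper's body presses on something with over 40 N, if the wrist force passes 120 N, or if a joint passes its speed limit or range.

## Robot

A 6-joint arm with a two-finger parallel gripper is mounted at the origin on the work surface. World frame = base frame: x ahead of the robot, y to its left, z up, the work surface at z = 0. Lengths are in m, angles in rad, forces in N, time in s.
With the tool pointing down it reaches from about 0.375 to 0.975 m from the base axis. Payload 3.8 kg.
Tool frame: the origin (TCP) lies on the centre line of the jaws, within the pads' length; the fingertips stand 14 mm ahead of it and the grasp point (between the pads) lies 5 mm behind it; x points along the fingers, y is the direction in which the jaws open and shut, and the axes are right-handed (so a half turn about x gives the same grasp; the last joint's range is limited). The gripper opens to 85 mm and grips with 20 to 120 N. Pads are 22 mm wide; open, the fingers measure 114 mm over their backs; the gripper's body (76 mm by 85 mm) begins 54 mm behind the grasp point. The pads swing forward as they close: fully open they stand 13 mm farther back than shut.
Start: joints at [-1.23, 0.264, 1.604, -0, 1.274, -0.037], TCP at [0.249, -0.627, 0.245] pointing down, gripper open.
Joint ranges: [-2.63, 2.63], [-0.94, 2.18], [0.31, 2.57], [-1.31, 4.45], [0, 2.66], [-2.55, 2.55]. Speed limits (rad/s): [2.57, 2.57, 3.14, 3.14, 3.14, 3.14].

## Interface

Orientations are given as a rotation vector (axis times angle).
In Python, from workcell import bot gives the robot as it stands.
- The arm moves only by the shell command python3 -m creep 'ROWS' [FORCE]. ROWS is JSON, a list of rows, each an object with "grip": the finger opening in cm, from 0 to 8.54; "dp": the shift along the tool's x, y, z in cm, a list of three; "rotation": the turn, a rotation vector about the tool's x, y, z in rad, a list of three. A call has 1 to 5 rows; each row is the pose to reach, as a shift and turn from the pose commanded when the call began, along the tool's axes at that moment; what a row does not reach only later rows make up. A row lasts 1/12 s, in which the tool goes at most 41.7 mm and 7.16 degrees, less where a joint would pass 70% of its speed; a pose out of reach is approached as far as the arm can. A call with a gripper value outside its range is refused whole. The fingers move at their own pace and stop on an object; FORCE is the grip in N (left out, the last holds). Time passes only in rows, so rows that repeat a pose let the fingers close. It gives the time, the measured TCP pose, the force and the opening at its end, in the units of the state.
- bot.read_state(): the state, without advancing time (a new reading comes with each control period).
- bot.read_camera(name): name is "scene" or "top" or "wrist"; returns (picture, depth): 480x640x3 uint8, red, green, blue; 480x640 float32, m along the optical axis (not along the pixel's ray), 0 where there is no reading.
- bot.get_calibration(name): a dict with "fx", "fy", "cx", "cy" (pixels), "dist" ([k1, k2, p1, p2, k3] as OpenCV has them; the pictures are not rectified), "rvec" (rotation vector, rad) and "tvec" (3), from world to camera coordinates, as OpenCV has them. Camera axes: x right, y down, z forward; pixel columns grow to the right and rows downward; lengths in m; the calibration is good to about 2 mm. A picture is of the moment at which its call begins: read the wrist's pose just before it. get_calibration takes no time and is no camera call; for the wrist camera it gives the pose at the moment of the call.
- bot.finish_job(): hands the job in, once; it reports no verdict.
The state is a dict: "time": time; "q": joint angles; "joint_vel": joint speeds; "joint_torque": joint torques, N m; "tool_pos": TCP position; "tcp_rot": TCP orientation; "wrist_force": force on the tool from outside, world axes, zero at the start; "torque": the same for the moment, N m; "width": opening from 0.0 (shut) to 1.0 (fully open).
Only numpy, scipy, OpenCV 4.12 (cv2) and the standard library are available. Lean on these libraries where they do the work, as an engineer would, in place of code of your own. Each camera call takes 0.05 s, during which the arm holds its last target.

## Working session

There is one attempt and no reset: what is moved stays moved. The work goes in short steps, Python scripts to look and compute and a shell command to move; the robot and the scene stay as the last step left them, time stands still between calls to the robot, and variables do not carry over. Pictures are saved under pics/ and viewed, and the job is handed in when it is done.

```bash
ls; mkdir -p pics; python3 - <<'E'
from workcell import bot
import cv2
s=bot.read_state();print(s)
for n in("scene","top","wrist"):
    im,d=bot.read_camera(n);cv2.imwrite(f"pics/{n}0.png",im[:,:,::-1]);import numpy as np;np.save(f"pics/{n}0.npy",d)
    print(n,bot.get_calibration(n))
E
```

```text
pics
{'time': 0.0, 'q': array([-1.22989851e+00,  2.64779742e-01,  1.60539305e+00,  2.59024002e-05,
        1.27366064e+00, -3.69079088e-02]), 'joint_vel': array([ 0.00088021,  0.00056208, -0.0024725 , -0.00074183, -0.0024547 ,
       -0.00042752]), 'joint_torque': array([-1.48533774e-03, -5.15117204e+01, -3.67315221e+01, -5.98315910e-04,
        1.31745322e-02,  9.77348975e-06]), 'tool_pos': array([ 0.24876339, -0.62673972,  0.24393376]), 'tcp_rot': array([ 2.01535318,  0.38763036, -2.01599922]), 'wrist_force': array([-0.21381802, -0.49472203,  0.94894929]), 'torque': array([-0.01098277,  0.03539818,  0.0592071 ]), 'width': 1.001316235900456}
scene {'fx': 466.8849436439017, 'fy': 466.8849436439017, 'cx': 324.6664363969994, 'cy': 236.91110660777534, 'dist': array([-0.09940644,  0.        ,  0.        ,  0.        ,  0.        ]), 'rvec': array([ 1.15942803,  2.32927182, -0.96515434]), 'tvec': array([ 0.31840602, -0.24781156,  1.27830705])}
top {'fx': 447.57361277219, 'fy': 447.57361277219, 'cx': 322.7617894394442, 'cy': 238.4877359037296, 'dist': array([-0.07165139,  0.        ,  0.        ,  0.        ,  0.        ]), 'rvec': array([ 2.14535648, -2.14154091,  0.13453417]), 'tvec': array([9.56968339e-04, 5.30228451e-01, 1.09553665e+00])}
wrist {'fx': 388.8565585230407, 'fy': 388.8565585230407, 'cx': 321.473075272829, 'cy': 236.84700133348124, 'dist': array([-0.07097381,  0.        ,  0.        ,  0.        ,  0.        ]), 'rvec': array([-2.38376223,  1.6190426 ,  0.24986658]), 'tvec': array([-0.67477825, -0.03939402,  0.38025687])}
```

View pics/scene0.png

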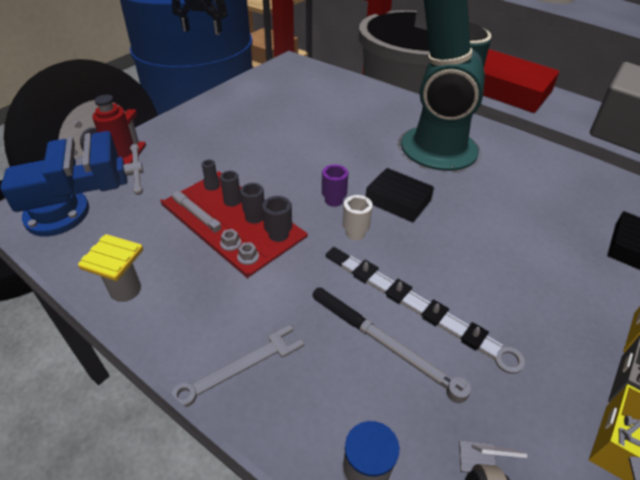

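View pics/top0.png

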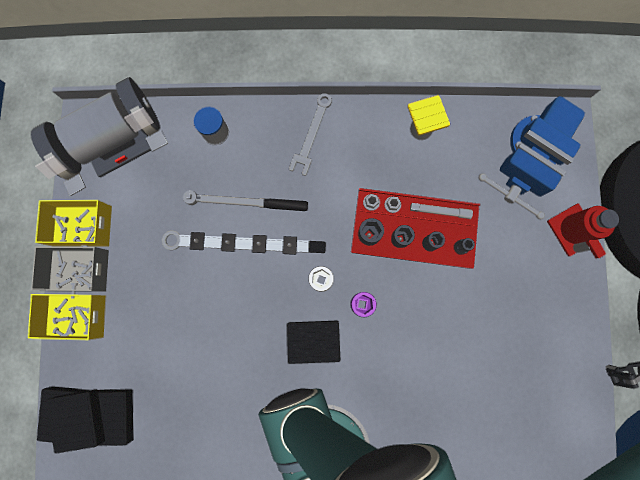

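View pics/wrist0.png

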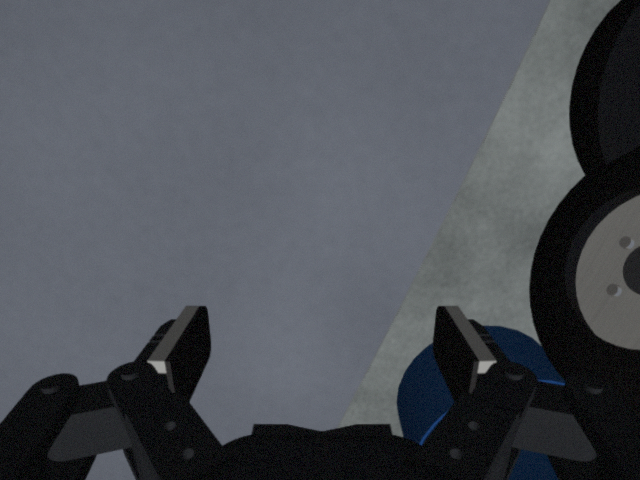

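Scene: the four dark sockets on the red tray are, in the top view, at (371,232) largest, (403,237), (434,241) and (465,246) smallest. The rail has its ring at (171,240), clips at (197,241), (228,242), (259,243) and (290,245), and a rubber block at (317,247). The wrench is at (245,201).

Things that could be mistaken for what I want:
- White (321,279) and purple (364,304) cups, which resemble socket_4.
- Nuts on the tray at (372,201) and (393,204).

I choose the dark ones in the tray row.

```bash
cat > h.py <<'E'
import numpy as np,cv2
from workcell import bot
from scipy.spatial.transform import Rotation as R
def cam(n):
    c=bot.get_calibration(n);K=np.array([[c['fx'],0,c['cx']],[0,c['fy'],c['cy']],[0,0,1]])
    return K,np.array(c['dist']),cv2.Rodrigues(np.array(c['rvec']))[0],np.array(c['tvec'])
def ray(px,n,z,C=None):  # pixels -> world pts on plane z
    K,D,Rm,t=C or cam(n)
    u=cv2.undistortPoints(np.array(px,float).reshape(-1,1,2),K,D).reshape(-1,2)
    d=np.c_[u,np.ones(len(u))]@Rm; o=-Rm.T@t
    return o+d*((z-o[2])/d[:,2])[:,None]
def cloud(dep,C):
    K,D,Rm,t=C
    v,u=np.mgrid[0:480,0:640]
    p=cv2.undistortPoints(np.stack([u,v],-1).reshape(-1,1,2).astype(float),K,D).reshape(-1,2)
    P=np.c_[p,np.ones(len(p))]*dep.reshape(-1,1)
    return ((P-t)@Rm).reshape(480,640,3)
def proj(P,n):
    K,D,Rm,t=cam(n);return cv2.projectPoints(np.array(P,float),cv2.Rodrigues(Rm)[0],t,K,D)[0].reshape(-1,2)
def go(target,jaw=None):
    """print dp (cm) and rotation in tool axes to reach target TCP; jaw: desired world jaw dir (2d)"""
    s=bot.read_state();Rt=R.from_rotvec(s['tcp_rot']);M=Rt.as_matrix()
    print('t',round(s['time'],2),'tcp',s['tool_pos'].round(4),'w',round(float(s['width']),3),'F',s['wrist_force'].round(1),'dp',(M.T@(np.array(target)-s['tool_pos'])*100).round(2))
    if jaw is not None:
        y=np.array([*jaw,0.]);y/=np.linalg.norm(y)
        if y@M[:,1]<0:y=-y
        x=np.array([0,0,-1.]);T=np.c_[x,y,np.cross(x,y)]
        print('rot',R.from_matrix(M.T@T).as_rotvec().round(4))
E
python3 - <<'E'
from h import *
im=cv2.imread('pics/top0.png');d=np.load('pics/top0.npy');C=cam('top');P=cloud(d,C)
cv2.imwrite('pics/ca.png',cv2.resize(im[215:265,345:485],None,fx=5.5,fy=5.5,interpolation=cv2.INTER_CUBIC))
cv2.imwrite('pics/cb.png',cv2.resize(im[220:265,155:335],None,fx=4.4,fy=4.4,interpolation=cv2.INTER_CUBIC))
Z=P[...,2]
print(np.median(Z[350:380,400:500]))
for (u,v),h in zip([(371,232),(403,237),(434,241),(465,246)],[.098,.092,.086,.080]):
    S=np.zeros((480,640),bool);S[v-16:v+16,u-16:u+16]=1
    m=S&(Z>h-.008)
    p=P[m];(c,r)=cv2.minEnclosingCircle(p[:,:2].astype(np.float32))
    print(m.sum(),c,r,np.median(p[:,2]))
for z,pts in ((.038,[(197,241),(228,242),(259,243),(290,245)]),(0.01,[(171,240)])):print(ray(pts,'top',z))
E
```

```text
-0.0007566837885399532
243 (0.47075116634368896, -0.07271496951580048) 0.1138378381729126 0.09706823772407527
186 (0.45882099866867065, -0.11509469896554947) 0.1327948421239853 0.09030911797513728
136 (0.4533441662788391, -0.152411550283432) 0.16042912006378174 0.08441058295718332
93 (0.4438741207122803, -0.19099754095077515) 0.19120846688747406 0.07829914758914952
[[0.52331589 0.32250244 0.038     ]
 [0.52084468 0.2425581  0.038     ]
 [0.51838348 0.163324   0.038     ]
 [0.51338144 0.08459011 0.038     ]]
[[0.52961551 0.40034416 0.01      ]]
```

View pics/ca.png

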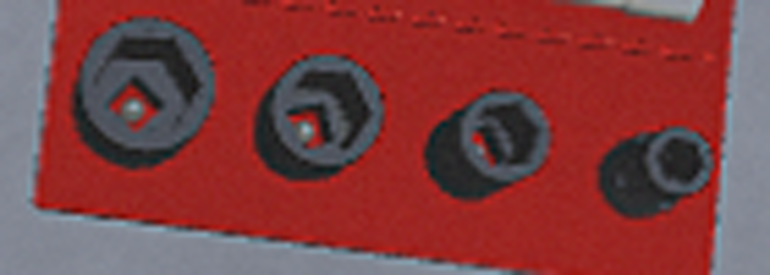

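View pics/cb.png

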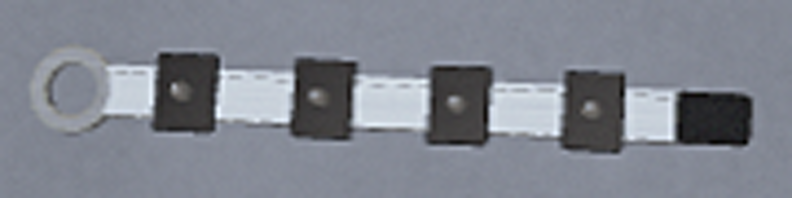

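```bash
python3 - <<'E'
from h import *
d=np.load('pics/top0.npy');P=cloud(d,cam('top'));Z=P[...,2]
f=lambda p,s,o:[((x+.5)/s-.5+o[0],(y+.5)/s-.5+o[1]) for x,y in p]
A=f([(147,80),(333,111),(505,136),(679,160)],5.5,(345,215))
for (u,v),h in zip(A,[.098,.092,.086,.080]):
    u,v=int(u),int(v);S=np.zeros((480,640),bool);S[v-16:v+16,u-16:u+16]=1
    m=S&(Z>h-.008)&(Z<h+.008);p=P[m];(c,r)=cv2.minEnclosingCircle(p[:,:2].astype(np.float32))
    print(m.sum(),np.round(c,4),round(r,4),ray([(u,v)],'top',h).round(4)[0])
for a,h in zip(A,[.098,.092,.086,.080]):print(ray([a],'top',h).round(4)[0])
B=f([(181,90),(317,97),(456,102),(591,109)],4.4,(155,220))
print(ray(B,'top',.036).round(4));print(ray(f([(69,89)],4.4,(155,220)),'top',.01))
s=bot.read_state();print(R.from_rotvec(s['tcp_rot']).as_matrix().round(3))
K,D,Rm,t=cam('wrist');print(-Rm.T@t, Rm.T.round(3))
E
```

```text
240 [ 0.5427 -0.1152] 0.0303 [ 0.5448 -0.1145  0.098 ]
182 [ 0.5328 -0.1944] 0.0256 [ 0.5336 -0.1969  0.092 ]
132 [ 0.5223 -0.2746] 0.021 [ 0.5223 -0.273   0.086 ]
89 [ 0.5109 -0.353 ] 0.0162 [ 0.5134 -0.3527  0.08  ]
[ 0.5444 -0.1153  0.098 ]
[ 0.5317 -0.1972  0.092 ]
[ 0.5216 -0.274   0.086 ]
[ 0.5117 -0.3528  0.08  ]
[[0.526  0.3264 0.036 ]
 [0.522  0.2465 0.036 ]
 [0.5192 0.1656 0.036 ]
 [0.5152 0.0875 0.036 ]]
[[0.53003464 0.40225398 0.01      ]]
[[-0.001  0.369 -0.929]
 [ 0.002 -0.929 -0.369]
 [-1.    -0.002 -0.   ]]
[ 0.31939548 -0.60013174  0.37323089] [[ 0.368 -0.887 -0.278]
 [-0.93  -0.352 -0.108]
 [-0.002  0.298 -0.954]]
```

Positions are measured. The ring is at +y, so the smallest socket goes on the stud at y≈0.326. I'll approach socket_1 first.

```bash
python3 - <<'E'
from h import *
go((.511,-.353,.2),(.991,-.1325))
E
```

```text
t 0.15 tcp [ 0.2488 -0.6269  0.2442] w 1.004 F [-0.4 -0.   0.8] dp [  4.45 -15.78 -34.47]
rot [-1.0601e+00 -1.0000e-03  1.6000e-03]
```

```bash
python3 -m creep '[{"grip":8.5,"dp":[4.4,-15.8,-34.5],"rotation":[-1.06,0,0]},{"grip":8.5,"dp":[4.4,-15.8,-34.5],"rotation":[-1.06,0,0]},{"grip":8.5,"dp":[4.4,-15.8,-34.5],"rotation":[-1.06,0,0]},{"grip":8.5,"dp":[4.4,-15.8,-34.5],"rotation":[-1.06,0,0]},{"grip":8.5,"dp":[4.4,-15.8,-34.5],"rotation":[-1.06,0,0]}]'; python3 - <<'E'
from h import *
go((.511,-.353,.2),(.991,-.1325))
E
```

```text
time: 0.57
tool_pos: [0.3928, -0.4763, 0.2207]
tcp_rot: [1.61, 0.889, -1.61]
wrist_force: [0.4, -0.5, -0.4]
width: 0.996
t 0.57 tcp [ 0.3928 -0.4763  0.2207] w 0.996 F [ 0.4 -0.5 -0.4] dp [  2.07   3.42 -16.74]
rot [-4.297e-01 -3.000e-04  3.000e-04]
```

```bash
python3 -m creep '[{"grip":8.5,"dp":[2.1,3.4,-16.7],"rotation":[-0.43,0,0]},{"grip":8.5,"dp":[2.1,3.4,-16.7],"rotation":[-0.43,0,0]},{"grip":8.5,"dp":[2.1,3.4,-16.7],"rotation":[-0.43,0,0]},{"grip":8.5,"dp":[2.1,3.4,-16.7],"rotation":[-0.43,0,0]},{"grip":8.5,"dp":[2.1,3.4,-16.7],"rotation":[-0.43,0,0]}]'; python3 - <<'E'
from h import *
im,d=bot.read_camera('wrist');cv2.imwrite('pics/w1.png',im[:,:,::-1]);np.save('pics/w1.npy',d)
go((.511,-.353,.055),(.991,-.1325))
print(proj([(.511,-.353,.08),(.5223,-.2746,.086),(.511,-.353,.036)],'wrist'))
E
```

```text
time: 0.98
tool_pos: [0.5139, -0.3499, 0.1988]
tcp_rot: [1.308, 1.147, -1.303]
wrist_force: [-0.0, -1.0, -0.8]
width: 0.995
t 1.03 tcp [ 0.5128 -0.3514  0.199 ] w 0.992 F [ 0.3  0.4 -0.9] dp [14.4  -0.15  0.21]
rot [-0.     -0.0022  0.001 ]
[[319.76440812 236.35019794]
 [320.82391798 112.59645125]
 [320.07769334 219.63379471]]
```

View pics/w1.png

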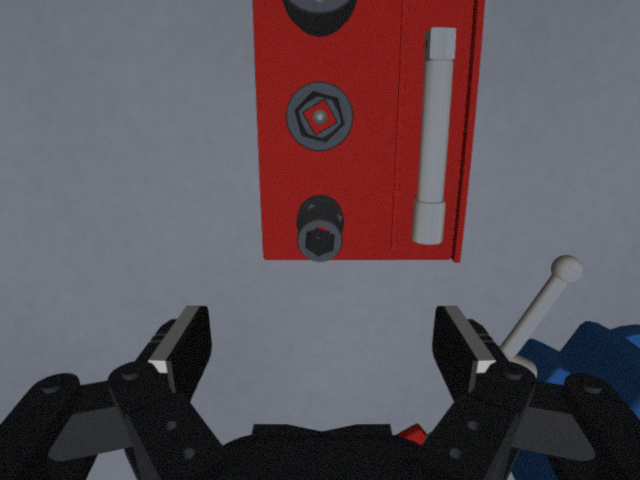

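The wrist view shows the s1 rim at (320,240), the s2 rim at (320,117), and s1 standing inside the jaw line. Both sit about 2 mm to −y of the top-camera estimate, so I'll use wrist-camera coordinates throughout.

```bash
python3 - <<'E'
from h import *
print(ray([(320,240.5)],'wrist',.08),ray([(319.5,117)],'wrist',.086))
go((.5115,-.354,.055),(.991,-.1325))
E
```

```text
[[ 0.51076525 -0.35590488  0.08      ]] [[ 0.52117393 -0.27701914  0.086     ]]
t 1.03 tcp [ 0.5128 -0.3514  0.199 ] w 0.992 F [ 0.3  0.4 -0.9] dp [14.4  -0.08  0.3 ]
rot [-0.     -0.0022  0.001 ]
```

```bash
python3 -m creep '[{"grip":8.5,"dp":[4.0,-0.2,0.4],"rotation":[0,-0.002,0.001]},{"grip":8.5,"dp":[8.0,-0.2,0.4],"rotation":[0,-0.002,0.001]},{"grip":8.5,"dp":[12.0,-0.2,0.4],"rotation":[0,-0.002,0.001]},{"grip":8.5,"dp":[14.4,-0.2,0.4],"rotation":[0,-0.002,0.001]},{"grip":8.5,"dp":[14.4,-0.2,0.4],"rotation":[0,-0.002,0.001]}]'; python3 -m creep '[{"grip":2,"dp":[0,0,0]},{"grip":2,"dp":[0,0,0]},{"grip":2,"dp":[0,0,0]},{"grip":2,"dp":[0,0,0]},{"grip":2,"dp":[0,0,0]}]' 70;python3 -m creep '[{"grip":2,"dp":[0,0,0]},{"grip":2,"dp":[0,0,0]},{"grip":2,"dp":[0,0,0]},{"grip":2,"dp":[0,0,0]},{"grip":2,"dp":[0,0,0]}]' 70
```

```text
time: 1.45
tool_pos: [0.5025, -0.3565, 0.0491]
tcp_rot: [1.31, 1.151, -1.317]
wrist_force: [-1.1, 1.0, -0.7]
width: 0.998validation failed for argument at $[0]...
validation failed for argument at $[0]...
```

```bash
python3 -m creep '[{"grip":8.5,"dp":[0,0,0],"rotation":[0,0,0]}]'; python3 - <<'E'
from h import *
go((.511,-.355,.055),(.991,-.1325))
E
```

```text
time: 1.53
tool_pos: [0.5061, -0.359, 0.0546]
tcp_rot: [1.31, 1.142, -1.313]
wrist_force: [1.3, 1.1, -0.0]
width: 0.995
t 1.53 tcp [ 0.5061 -0.359   0.0546] w 0.995 F [ 1.3  1.1 -0. ] dp [-0.04  0.43 -0.46]
rot [-0.0065  0.0001  0.003 ]
```

```bash
python3 -m creep '[{"grip":8.5,"dp":[0,0,0],"rotation":[0,0,0]},{"grip":8.5,"dp":[0,0,0],"rotation":[0,0,0]}]'; python3 - <<'E'
from h import *
go((.511,-.355,.055),(.991,-.1325))
E
```

```text
time: 1.7
tool_pos: [0.5098, -0.3611, 0.0594]
tcp_rot: [1.309, 1.133, -1.309]
wrist_force: [-0.4, -1.1, 1.7]
width: 0.997
t 1.7 tcp [ 0.5098 -0.3611  0.0594] w 0.997 F [-0.4 -1.1  1.7] dp [ 0.44  0.04 -0.62]
rot [-0.0058  0.0047 -0.0055]
```

```bash
for i in 1 2 3; do python3 -m creep '[{"grip":8.5,"dp":[0,0,0],"rotation":[0,0,0]},{"grip":8.5,"dp":[0,0,0],"rotation":[0,0,0]}]';done; python3 - <<'E'
from h import *
go((.511,-.355,.055),(.991,-.1325))
E
```

```text
time: 1.87
tool_pos: [0.5094, -0.3602, 0.0587]
tcp_rot: [1.309, 1.134, -1.309]
wrist_force: [-0.5, 0.1, -0.0]
width: 0.992
time: 2.03
tool_pos: [0.5085, -0.3594, 0.0573]
tcp_rot: [1.309, 1.137, -1.31]
wrist_force: [0.0, -0.6, -0.1]
width: 0.994
time: 2.2
tool_pos: [0.5081, -0.359, 0.0564]
tcp_rot: [1.309, 1.139, -1.31]
wrist_force: [0.0, 0.7, 0.3]
width: 0.998
t 2.2 tcp [ 0.5081 -0.359   0.0564] w 0.998 F [0.  0.7 0.3] dp [ 0.14  0.23 -0.44]
rot [-0.005   0.0021 -0.0011]
```

```bash
python3 -m creep '[{"grip":8.5,"dp":[0.1,0.2,-0.4],"rotation":[-0.005,0,0]},{"grip":8.5,"dp":[0.1,0.2,-0.4],"rotation":[-0.005,0,0]},{"grip":8.5,"dp":[0.1,0.2,-0.4],"rotation":[-0.005,0,0]},{"grip":8.5,"dp":[0.1,0.2,-0.4],"rotation":[-0.005,0,0]},{"grip":8.5,"dp":[0.1,0.2,-0.4],"rotation":[-0.005,0,0]}]'; python3 - <<'E'
from h import *
go((.511,-.355,.055),(.991,-.1325))
C=cam('wrist');im,d=bot.read_camera('wrist');cv2.imwrite('pics/w2.png',im[:,:,::-1])
print(proj([(.511,-.353,.08),(.511,-.355,.08)],'wrist'))
E
```

```text
time: 2.62
tool_pos: [0.5106, -0.3553, 0.0552]
tcp_rot: [1.305, 1.141, -1.307]
wrist_force: [-0.6, 1.1, -0.7]
width: 0.998
t 2.62 tcp [ 0.5106 -0.3553  0.0552] w 0.998 F [-0.6  1.1 -0.7] dp [ 0.02  0.04 -0.04]
rot [-0.      0.0019 -0.0008]
[[322.73211632 358.90777958]
 [323.56906436 364.22587663]]
```

View pics/w2.png

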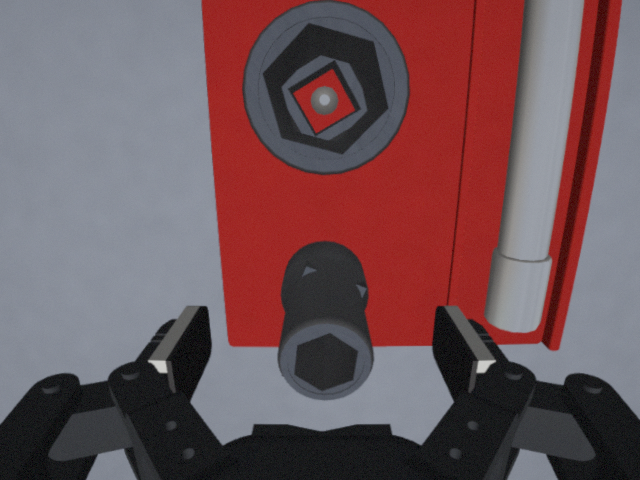

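Rim of s1 at (326,358) sits centred between the pads, matching the top estimate (y≈−0.353). Closing with a 2 mm correction.

```bash
python3 -m creep '[{"grip":5,"dp":[0,0.1,-0.2],"rotation":[0,0,0]},{"grip":2,"dp":[0,0.1,-0.2],"rotation":[0,0,0]},{"grip":2,"dp":[0,0.1,-0.2],"rotation":[0,0,0]},{"grip":2,"dp":[0,0.1,-0.2],"rotation":[0,0,0]},{"grip":2,"dp":[0,0.1,-0.2],"rotation":[0,0,0]}]' 70; python3 -m creep '[{"grip":2,"dp":[0,0,0],"rotation":[0,0,0]},{"grip":2,"dp":[0,0,0],"rotation":[0,0,0]},{"grip":2,"dp":[0,0,0],"rotation":[0,0,0]},{"grip":2,"dp":[0,0,0],"rotation":[0,0,0]},{"grip":2,"dp":[0,0,0],"rotation":[0,0,0]}]' 70
```

```text
time: 3.08
tool_pos: [0.5121, -0.3537, 0.0556]
tcp_rot: [1.305, 1.14, -1.307]
wrist_force: [0.8, -0.2, -2.4]
width: 0.345
time: 3.5
tool_pos: [0.5121, -0.3537, 0.0555]
tcp_rot: [1.305, 1.141, -1.307]
wrist_force: [1.9, -0.9, 1.1]
width: 0.347
```

```bash
python3 -m creep '[{"grip":2,"dp":[-2,0,0],"rotation":[0,0,0]},{"grip":2,"dp":[-4,0,0],"rotation":[0,0,0]},{"grip":2,"dp":[-7,0,0],"rotation":[0,0,0]},{"grip":2,"dp":[-10,0,0],"rotation":[0,0,0]},{"grip":2,"dp":[-13,0,0],"rotation":[0,0,0]}]' 70; python3 - <<'E'
from h import *
go((.515,.25,.20),(.999,-.045))
E
```

```text
time: 3.92
tool_pos: [0.5104, -0.3524, 0.1847]
tcp_rot: [1.305, 1.145, -1.308]
wrist_force: [0.3, -0.3, -2.2]
width: 0.348
t 3.92 tcp [ 0.5104 -0.3524  0.1847] w 0.348 F [ 0.3 -0.3 -2.2] dp [ -1.52  -7.53 -59.77]
rot [-0.0879  0.0001  0.0025]
```

```bash
python3 -m creep '[{"grip":2,"dp":[-2,-1,-4],"rotation":[-0.02,0,0]},{"grip":2,"dp":[-2,-2,-8],"rotation":[-0.04,0,0]},{"grip":2,"dp":[-2,-3,-12],"rotation":[-0.06,0,0]},{"grip":2,"dp":[-2,-4,-16],"rotation":[-0.08,0,0]},{"grip":2,"dp":[-2,-5,-20],"rotation":[-0.088,0,0]}]' 70;  python3 -m creep '[{"grip":2,"dp":[0,-1,-4],"rotation":[0,0,0]},{"grip":2,"dp":[0,-1,-8],"rotation":[0,0,0]},{"grip":2,"dp":[0,-1,-12],"rotation":[0,0,0]},{"grip":2,"dp":[0,-1,-15],"rotation":[0,0,0]},{"grip":2,"dp":[0,-1,-18],"rotation":[0,0,0]}]' 70;python3 - <<'E'
from h import *
go((.515,.08,.22),(.999,-.045))
E
```

```text
time: 4.33
tool_pos: [0.4873, -0.1486, 0.2038]
tcp_rot: [1.241, 1.187, -1.244]
wrist_force: [1.4, 0.7, -3.5]
width: 0.352
time: 4.75
tool_pos: [0.4855, 0.0317, 0.2034]
tcp_rot: [1.239, 1.187, -1.244]
wrist_force: [-0.3, 0.6, -2.8]
width: 0.347
t 4.75 tcp [0.4855 0.0317 0.2034] w 0.347 F [-0.3  0.6 -2.8] dp [-1.68  2.73 -4.95]
rot [0.0008 0.0023 0.0014]
```

```bash
python3 -m creep '[{"grip":2,"dp":[-1.7,2.7,-4.5],"rotation":[0,0,0]},{"grip":2,"dp":[-1.7,2.7,-4.5],"rotation":[0,0,0]},{"grip":2,"dp":[-1.7,2.7,-4.5],"rotation":[0,0,0]},{"grip":2,"dp":[-1.7,2.7,-4.5],"rotation":[0,0,0]},{"grip":2,"dp":[-1.7,2.7,-4.5],"rotation":[0,0,0]}]' 70;  python3 -m creep '[{"grip":2,"dp":[0,0,0],"rotation":[0,0,0]},{"grip":2,"dp":[0,0,0],"rotation":[0,0,0]},{"grip":2,"dp":[0,0,0],"rotation":[0,0,0]},{"grip":2,"dp":[0,0,0],"rotation":[0,0,0]},{"grip":2,"dp":[0,0,0],"rotation":[0,0,0]}]' 70;python3 - <<'E'
from h import *
import pickle
go((.515,.08,.22),(.999,-.045))
C=cam('wrist');im,d=bot.read_camera('wrist');cv2.imwrite('pics/w3.png',im[:,:,::-1]);pickle.dump((C,d),open('w3.p','wb'))
K,D,Rm,t=C
print(proj([(.526,.3264,.036),(.522,.2465,.036),(.5192,.1656,.036),(.5152,.0875,.036)],'wrist'))
E
```

```text
time: 5.17
tool_pos: [0.5149, 0.0728, 0.2203]
tcp_rot: [1.239, 1.187, -1.245]
wrist_force: [-0.4, 0.3, -3.1]
width: 0.342
time: 5.58
tool_pos: [0.5159, 0.0731, 0.2213]
tcp_rot: [1.242, 1.185, -1.243]
wrist_force: [0.7, -0.1, -2.9]
width: 0.342
t 5.58 tcp [0.5159 0.0731 0.2213] w 0.342 F [ 0.7 -0.1 -2.9] dp [ 0.13 -0.12 -0.68]
rot [-0.0008  0.0021 -0.0007]
[[ 319.48410875 -146.03863522]
 [ 319.14471364  -24.00459313]
 [ 320.51216838   92.38014994]
 [ 320.1017514   192.917566  ]]
```

View pics/w3.png

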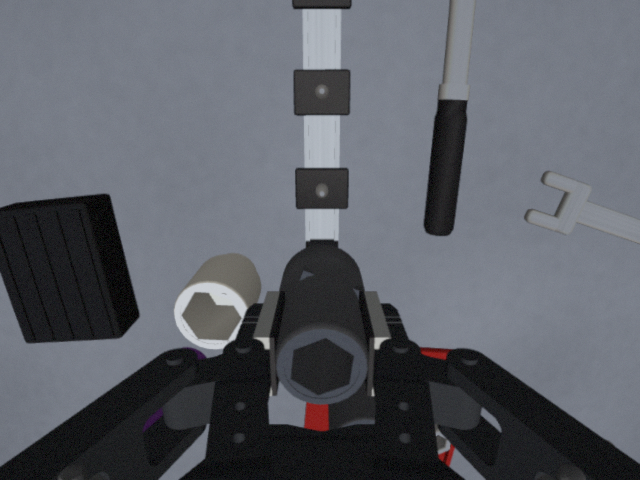

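Studs c and d show at (321.5,90.5) and (321.5,190), within 2 mm of the top estimate. The held socket is upright in the jaws with its rim at (322,363). Next I'll go towards the ring stud.

```bash
python3 -m creep '[{"grip":2,"dp":[0,0,-4],"rotation":[0,0,0]},{"grip":2,"dp":[0,0,-8],"rotation":[0,0,0]},{"grip":2,"dp":[0,-0.2,-12],"rotation":[0,0,0]},{"grip":2,"dp":[1,-0.2,-15],"rotation":[0,0,0]},{"grip":2,"dp":[2,-0.2,-16.5],"rotation":[0,0,0]}]';python3 -m creep '[{"grip":2,"dp":[0,0,0],"rotation":[0,0,0]},{"grip":2,"dp":[0,0,0],"rotation":[0,0,0]},{"grip":2,"dp":[0,0,0],"rotation":[0,0,0]},{"grip":2,"dp":[0,0,0],"rotation":[0,0,0]},{"grip":2,"dp":[0,0,0],"rotation":[0,0,0]}]';python3 - <<'E'
from h import *
import pickle
go((.526,.327,.17),(.999,-.045))
s=bot.read_state()
C=cam('wrist');a=proj([(.526,.3264,.036),(.522,.2465,.036),s['tool_pos']+[0,0,.0245]],'wrist');im,d=bot.read_camera('wrist');cv2.imwrite('pics/w4.png',im[:,:,::-1]);pickle.dump((C,d),open('w4.p','wb'));print(a)
E
```

```text
time: 6.05
tool_pos: [0.5222, 0.2423, 0.2019]
tcp_rot: [1.243, 1.187, -1.238]
wrist_force: [-0.1, -0.0, -2.3]
width: 0.348
time: 6.47
tool_pos: [0.5219, 0.2373, 0.2016]
tcp_rot: [1.243, 1.184, -1.243]
wrist_force: [0.1, -0.8, -3.4]
width: 0.347
t 6.47 tcp [0.5219 0.2373 0.2016] w 0.347 F [ 0.1 -0.8 -3.4] dp [ 3.14 -0.01 -8.99]
rot [-0.0016  0.0021 -0.0016]
[[321.54243961  95.48467494]
 [321.24775577 204.21403659]
 [322.78242997 364.991328  ]]
```

View pics/w4.png

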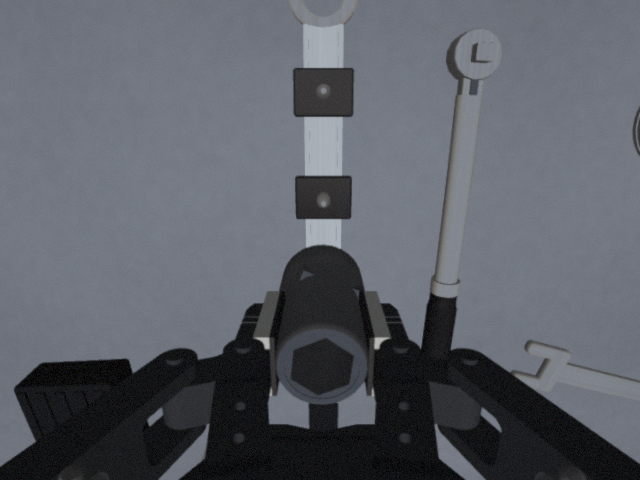

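```bash
cat > crop.py <<'E'
import sys,cv2
f,u,v,w,h,s,o=sys.argv[1],*map(int,sys.argv[2:7]),sys.argv[7]
im=cv2.imread(f);cv2.imwrite(o,cv2.resize(im[v:v+h,u:u+w],None,fx=s,fy=s,interpolation=cv2.INTER_CUBIC))
E
python3 crop.py pics/w4.png 280 55 90 170 3 pics/w4c.png
python3 - <<'E'
from h import *
import pickle
C,d=pickle.load(open('w4.p','rb'));print(ray([(323,91.5),(323.3,200)],'',.036,C).round(4), ray([(323,92),(323,197)],'',.018,C).round(4))
print(ray([(322.5,365)],'',.2016+.0245,C))
C,d=pickle.load(open('w3.p','rb'));print(ray([(321.5,90.5),(321.5,190)],'',.036,C).round(4),ray([(321.7,92),(321.5,188)],'',.018,C).round(4))
E
```

```text
[[0.5272 0.3291 0.036 ]
 [0.5237 0.2497 0.036 ]] [[0.5273 0.3297 0.018 ]
 [0.5235 0.2484 0.018 ]]
[[0.52180961 0.23731201 0.2261    ]]
[[0.52   0.1668 0.036 ]
 [0.5164 0.0897 0.036 ]] [[0.5201 0.1667 0.018 ]
 [0.5163 0.0881 0.018 ]]
```

View pics/w4c.png

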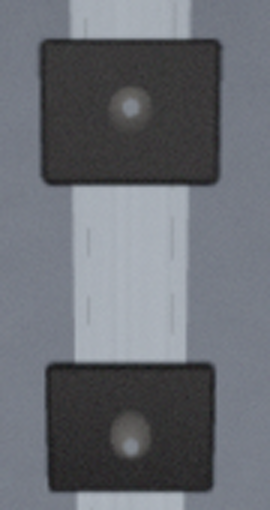

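```bash
python3 -m creep '[{"grip":2,"dp":[1,0,-4],"rotation":[-0.0015,0,0]},{"grip":2,"dp":[4,-0.05,-8],"rotation":[-0.0015,0,0]},{"grip":2,"dp":[8.1,-0.1,-9.2],"rotation":[-0.0015,0,0]},{"grip":2,"dp":[8.1,-0.1,-9.2],"rotation":[-0.0015,0,0]},{"grip":2,"dp":[8.1,-0.1,-9.2],"rotation":[-0.0015,0,0]}]';python3 -m creep '[{"grip":2,"dp":[0,0,0],"rotation":[0,0,0]},{"grip":2,"dp":[0,0,0],"rotation":[0,0,0]},{"grip":2,"dp":[0,0,0],"rotation":[0,0,0]},{"grip":2,"dp":[0,0,0],"rotation":[0,0,0]},{"grip":2,"dp":[0,0,0],"rotation":[0,0,0]}]';python3 - <<'E'
from h import *
go((.5272,.329,.0625),(.999,-.045))
E
```

```text
time: 6.93
tool_pos: [0.5219, 0.329, 0.1158]
tcp_rot: [1.233, 1.188, -1.248]
wrist_force: [-0.7, -1.2, -2.9]
width: 0.347
time: 7.35
tool_pos: [0.5257, 0.3301, 0.1217]
tcp_rot: [1.243, 1.185, -1.24]
wrist_force: [0.9, -0.4, -2.7]
width: 0.346
t 7.35 tcp [0.5257 0.3301 0.1217] w 0.346 F [ 0.9 -0.4 -2.7] dp [5.92 0.13 0.1 ]
rot [ 0.0005  0.0006 -0.0033]
```

```bash
python3 -m creep '[{"grip":2,"dp":[1,0.1,0.1],"rotation":[0,0,0]},{"grip":2,"dp":[2,0.1,0.1],"rotation":[0,0,0]},{"grip":2,"dp":[2.7,0.1,0.1],"rotation":[0,0,0]},{"grip":2,"dp":[2.7,0.1,0.1],"rotation":[0,0,0]},{"grip":2,"dp":[2.7,0.1,0.1],"rotation":[0,0,0]}]';python3 -m creep '[{"grip":2,"dp":[0,0,0],"rotation":[0,0,0]},{"grip":2,"dp":[0,0,0],"rotation":[0,0,0]},{"grip":2,"dp":[0,0,0],"rotation":[0,0,0]}]';python3 - <<'E'
from h import *
go((.5272,.329,.0625),(.999,-.045))
for n in('wrist','scene'):
    im,d=bot.read_camera(n);cv2.imwrite(f'pics/{n}5.png',im[:,:,::-1])
E
python3 crop.py pics/scene5.png 420 270 120 110 5 pics/s5c.png
```

```text
time: 7.77
tool_pos: [0.5245, 0.3286, 0.0911]
tcp_rot: [1.237, 1.187, -1.244]
wrist_force: [0.3, 0.6, -2.3]
width: 0.344
time: 8.02
tool_pos: [0.526, 0.3295, 0.0933]
tcp_rot: [1.241, 1.186, -1.241]
wrist_force: [1.0, 0.1, -3.1]
width: 0.35
t 8.02 tcp [0.526  0.3295 0.0933] w 0.35 F [ 1.   0.1 -3.1] dp [3.08 0.12 0.04]
rot [ 0.0016  0.0016 -0.0015]
```

View pics/s5c.png

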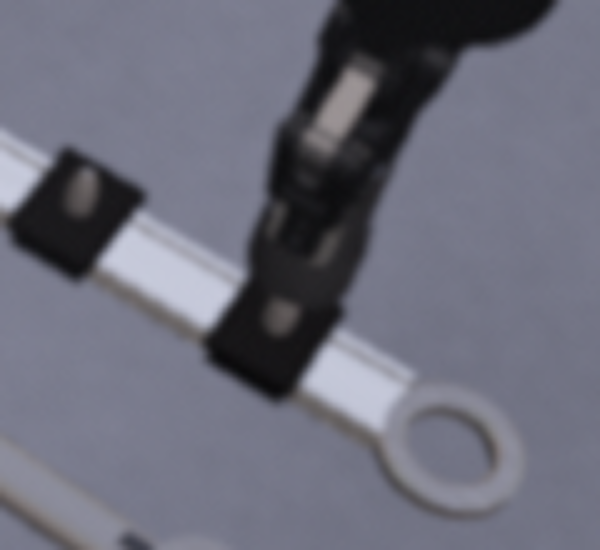

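View pics/wrist5.png

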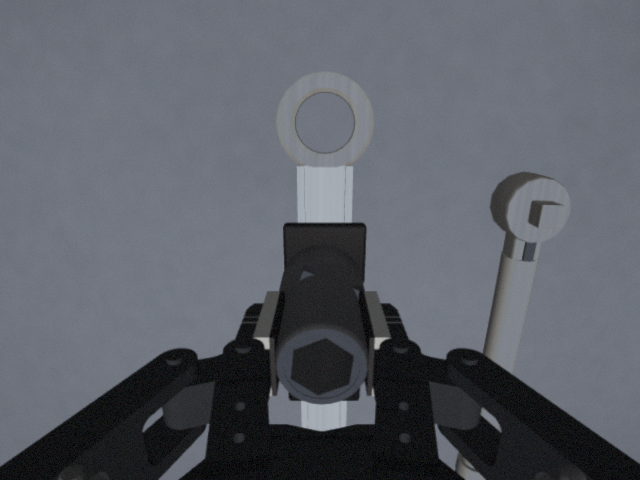

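Aligned: the socket is centred over the clip in both views. Lowering it.

```bash
python3 -m creep '[{"grip":2,"dp":[0.7,0.1,0],"rotation":[0,0,0]},{"grip":2,"dp":[1.3,0.1,0],"rotation":[0,0,0]},{"grip":2,"dp":[1.9,0.1,0],"rotation":[0,0,0]},{"grip":2,"dp":[2.4,0.1,0],"rotation":[0,0,0]},{"grip":2,"dp":[2.8,0.1,0],"rotation":[0,0,0]}]';python3 -m creep '[{"grip":2,"dp":[0.2,0,0],"rotation":[0,0,0]},{"grip":2,"dp":[0.2,0,0],"rotation":[0,0,0]},{"grip":2,"dp":[0.2,0,0],"rotation":[0,0,0]},{"grip":2,"dp":[0.2,0,0],"rotation":[0,0,0]}]'
```

```text
time: 8.53
tool_pos: [0.526, 0.3287, 0.0635]
tcp_rot: [1.239, 1.187, -1.243]
wrist_force: [0.4, -0.2, -3.5]
width: 0.342
time: 8.87
tool_pos: [0.5269, 0.3293, 0.0631]
tcp_rot: [1.24, 1.186, -1.241]
wrist_force: [0.1, -0.7, -3.0]
width: 0.348
```

```bash
python3 -m creep '[{"grip":2,"dp":[0.15,0,0],"rotation":[0,0,0]},{"grip":2,"dp":[0.15,0,0],"rotation":[0,0,0]},{"grip":2,"dp":[0.15,0,0],"rotation":[0,0,0]}]';python3 -m creep '[{"grip":2,"dp":[0.15,0,0],"rotation":[0,0,0]},{"grip":2,"dp":[0.15,0,0],"rotation":[0,0,0]},{"grip":2,"dp":[0.15,0,0],"rotation":[0,0,0]}]'
```

```text
time: 9.12
tool_pos: [0.5268, 0.3292, 0.0615]
tcp_rot: [1.24, 1.186, -1.241]
wrist_force: [0.3, 0.3, -2.9]
width: 0.348
time: 9.37
tool_pos: [0.5269, 0.3293, 0.0615]
tcp_rot: [1.24, 1.186, -1.241]
wrist_force: [-2.8, -1.7, 6.1]
width: 0.347
```

Contact at z=0.0615, exactly the height for fully home. Releasing.

```bash
python3 -m creep '[{"grip":5,"dp":[0,0,0],"rotation":[0,0,0]},{"grip":6,"dp":[0,0,0],"rotation":[0,0,0]},{"grip":8,"dp":[0,0,0],"rotation":[0,0,0]},{"grip":8,"dp":[0,0,0],"rotation":[0,0,0]},{"grip":8,"dp":[0,0,0],"rotation":[0,0,0]}]';python3 -m creep '[{"grip":8.5,"dp":[-2,0,0],"rotation":[0,0,0]},{"grip":8.5,"dp":[-5,0,0],"rotation":[0,0,0]},{"grip":8.5,"dp":[-9,0,0],"rotation":[0,0,0]},{"grip":8.5,"dp":[-12,0,2],"rotation":[0,0,0]},{"grip":8.5,"dp":[-13,0,6],"rotation":[0,0,0]}]'
python3 - <<'E'
from h import *
go((.522,-.274,.19),(.991,-.1325))
for n in('wrist','scene'):
    im,d=bot.read_camera(n);cv2.imwrite(f'pics/{n}6.png',im[:,:,::-1])
E
python3 crop.py pics/scene6.png 420 250 120 120 5 pics/s6c.png
```

```text
time: 9.78
tool_pos: [0.5267, 0.3291, 0.0598]
tcp_rot: [1.24, 1.186, -1.241]
wrist_force: [0.1, -0.3, 0.0]
width: 0.936
time: 10.2
tool_pos: [0.5275, 0.2735, 0.1966]
tcp_rot: [1.247, 1.186, -1.228]
wrist_force: [0.2, -0.1, 1.0]
width: 1.001
t 10.2 tcp [0.5275 0.2735 0.1966] w 1.001 F [ 0.2 -0.1  1. ] dp [ 0.42  1.62 54.73]
rot [ 0.0932 -0.005  -0.0103]
```

View pics/s6c.png

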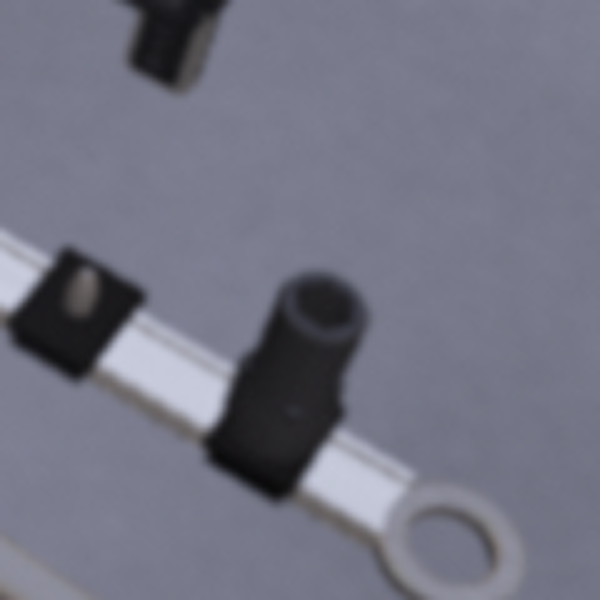

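View pics/wrist6.png

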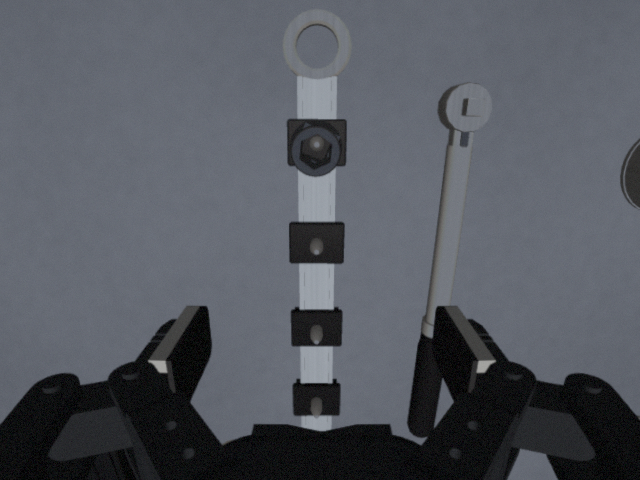

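socket_1 stands upright and home on the ring stud, seen at (316,148) in the wrist view. Next is socket_2.

```bash
python3 -m creep '[{"grip":8.5,"dp":[0,0.4,4],"rotation":[0.02,0,0]},{"grip":8.5,"dp":[0,0.4,8],"rotation":[0.04,0,0]},{"grip":8.5,"dp":[0,0.8,12],"rotation":[0.06,0,0]},{"grip":8.5,"dp":[0,0.8,16],"rotation":[0.08,0,0]},{"grip":8.5,"dp":[0,1,20],"rotation":[0.09,0,0]}]';python3 -m creep '[{"grip":8.5,"dp":[0,0.4,4],"rotation":[0,0,0]},{"grip":8.5,"dp":[0,0.4,8],"rotation":[0,0,0]},{"grip":8.5,"dp":[0,0.6,12],"rotation":[0,0,0]},{"grip":8.5,"dp":[0,0.6,16],"rotation":[0,0,0]},{"grip":8.5,"dp":[0,0.6,20],"rotation":[0,0,0]}]'
python3 - <<'E'
from h import *
go((.522,-.274,.15),(.991,-.1325))
E
```

```text
time: 10.72
tool_pos: [0.5244, 0.0679, 0.1896]
tcp_rot: [1.305, 1.142, -1.308]
wrist_force: [0.8, 0.2, -0.3]
width: 0.996
time: 11.13
tool_pos: [0.5039, -0.1313, 0.1901]
tcp_rot: [1.306, 1.142, -1.308]
wrist_force: [0.4, 0.3, -0.6]
width: 0.999
t 11.13 tcp [ 0.5039 -0.1313  0.1901] w 0.999 F [ 0.4  0.3 -0.6] dp [ 4.04  3.7  13.89]
rot [-0.0007  0.0016 -0.0003]
```

```bash
python3 -m creep '[{"grip":8.5,"dp":[0,3.6,4],"rotation":[0,0,0]},{"grip":8.5,"dp":[0,3.6,8],"rotation":[0,0,0]},{"grip":8.5,"dp":[2,3.6,12],"rotation":[0,0,0]},{"grip":8.5,"dp":[4,3.6,13.7],"rotation":[0,0,0]},{"grip":8.5,"dp":[4,3.6,13.7],"rotation":[0,0,0]}]';python3 -m creep '[{"grip":8.5,"dp":[0,0,0],"rotation":[0,0,0]},{"grip":8.5,"dp":[0,0,0],"rotation":[0,0,0]},{"grip":8.5,"dp":[0,0,0],"rotation":[0,0,0]},{"grip":8.5,"dp":[0,0,0],"rotation":[0,0,0]},{"grip":8.5,"dp":[0,0,0],"rotation":[0,0,0]}]'
python3 - <<'E'
from h import *
go((.522,-.274,.058),(.991,-.1325))
C=cam('wrist');print(proj([(.5223,-.2746,.086)],'wrist'));im,d=bot.read_camera('wrist');cv2.imwrite(f'pics/w7.png',im[:,:,::-1])
E
```

```text
time: 11.55
tool_pos: [0.5189, -0.2737, 0.1458]
tcp_rot: [1.307, 1.145, -1.315]
wrist_force: [-0.7, 0.4, -1.8]
width: 0.993
time: 11.97
tool_pos: [0.5229, -0.2696, 0.1522]
tcp_rot: [1.305, 1.14, -1.305]
wrist_force: [-0.0, 0.5, 1.0]
width: 0.994
t 11.97 tcp [ 0.5229 -0.2696  0.1522] w 0.994 F [-0.   0.5  1. ] dp [ 9.42 -0.06  0.43]
rot [ 0.0012  0.0026 -0.0027]
[[321.76243674 270.28124217]]
```

View pics/w7.png

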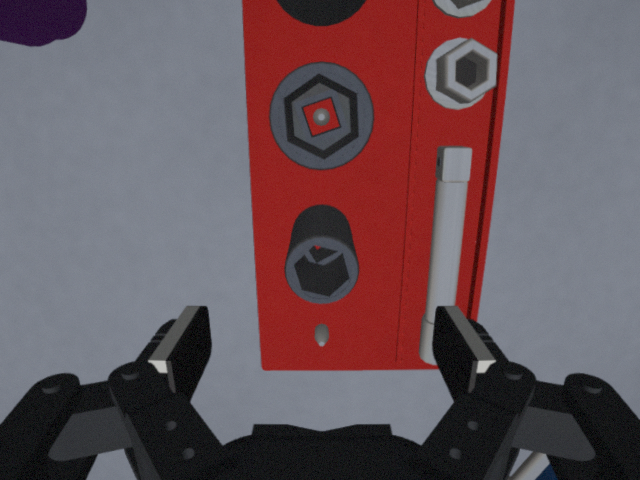

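s2's rim at (321.7,270) matches the estimate exactly. Descending and gripping.

```bash
python3 -m creep '[{"grip":8.5,"dp":[3,-0.1,0.45],"rotation":[0,0,0]},{"grip":8.5,"dp":[6,-0.1,0.45],"rotation":[0,0,0]},{"grip":8.5,"dp":[8.5,-0.1,0.45],"rotation":[0,0,0]},{"grip":8.5,"dp":[9.4,-0.1,0.45],"rotation":[0,0,0]},{"grip":8.5,"dp":[9.4,-0.1,0.45],"rotation":[0,0,0]}]';python3 -m creep '[{"grip":8.5,"dp":[0,0,0],"rotation":[0,0,0]},{"grip":8.5,"dp":[0,0,0],"rotation":[0,0,0]},{"grip":8.5,"dp":[0,0,0],"rotation":[0,0,0]},{"grip":8.5,"dp":[0,0,0],"rotation":[0,0,0]},{"grip":8.5,"dp":[0,0,0],"rotation":[0,0,0]}]'
python3 - <<'E'
from h import *
go((.5223,-.2746,.058),(.991,-.1325))
E
```

```text
time: 12.43
tool_pos: [0.5185, -0.2733, 0.0545]
tcp_rot: [1.305, 1.147, -1.309]
wrist_force: [-0.6, 0.0, 0.2]
width: 0.993
time: 12.85
tool_pos: [0.5214, -0.2755, 0.0586]
tcp_rot: [1.306, 1.138, -1.306]
wrist_force: [-1.5, -0.1, -0.0]
width: 0.993
t 12.85 tcp [ 0.5214 -0.2755  0.0586] w 0.993 F [-1.5 -0.1 -0. ] dp [ 0.05  0.08 -0.11]
rot [-0.0007  0.0029 -0.0032]
```

```bash
python3 -m creep '[{"grip":5,"dp":[0,0.1,-0.1],"rotation":[0,0,0]},{"grip":3,"dp":[0,0.1,-0.1],"rotation":[0,0,0]},{"grip":3,"dp":[0,0.1,-0.1],"rotation":[0,0,0]},{"grip":3,"dp":[0,0.1,-0.1],"rotation":[0,0,0]},{"grip":3,"dp":[0,0.1,-0.1],"rotation":[0,0,0]}]' 75; python3 -m creep '[{"grip":3,"dp":[0,0,0],"rotation":[0,0,0]},{"grip":3,"dp":[0,0,0],"rotation":[0,0,0]},{"grip":3,"dp":[0,0,0],"rotation":[0,0,0]},{"grip":3,"dp":[0,0,0],"rotation":[0,0,0]}]'; python3 -m creep '[{"grip":3,"dp":[-2,0,0],"rotation":[0,0,0]},{"grip":3,"dp":[-4,0,0],"rotation":[0,0,0]},{"grip":3,"dp":[-7,0,0],"rotation":[0,0,0]},{"grip":3,"dp":[-10,0,0],"rotation":[0,0,0]},{"grip":3,"dp":[-13,0,0],"rotation":[0,0,0]}]'; python3 - <<'E'
from h import *
go((.5236,.15,.18),(.999,-.045))
E
```

```text
time: 13.27
tool_pos: [0.5219, -0.2743, 0.0575]
tcp_rot: [1.306, 1.14, -1.307]
wrist_force: [0.4, -0.2, 1.5]
width: 0.463
time: 13.6
tool_pos: [0.5219, -0.2743, 0.0575]
tcp_rot: [1.306, 1.14, -1.307]
wrist_force: [0.8, 0.6, 3.0]
width: 0.466
time: 14.02
tool_pos: [0.5198, -0.273, 0.1858]
tcp_rot: [1.305, 1.145, -1.31]
wrist_force: [1.0, -1.5, -4.4]
width: 0.467
t 14.02 tcp [ 0.5198 -0.273   0.1858] w 0.467 F [ 1.  -1.5 -4.4] dp [  0.58  -5.26 -41.98]
rot [-0.0885  0.0002  0.0034]
```

```bash
python3 -m creep '[{"grip":3,"dp":[0,-0.5,-4],"rotation":[-0.02,0,0]},{"grip":3,"dp":[0,-1,-8],"rotation":[-0.04,0,0]},{"grip":3,"dp":[0,-1.5,-12],"rotation":[-0.06,0,0]},{"grip":3,"dp":[0,-2,-16],"rotation":[-0.08,0,0]},{"grip":3,"dp":[0,-2.5,-20],"rotation":[-0.0885,0,0]}]';python3 -m creep '[{"grip":3,"dp":[0,-0.3,-4],"rotation":[0,0,0]},{"grip":3,"dp":[0,-0.5,-8],"rotation":[0,0,0]},{"grip":3,"dp":[0,-0.7,-12],"rotation":[0,0,0]},{"grip":3,"dp":[0,-1,-16],"rotation":[0,0,0]},{"grip":3,"dp":[0,-1,-20],"rotation":[0,0,0]}]';python3 -m creep '[{"grip":3,"dp":[0,0,-3],"rotation":[0,0,0]},{"grip":3,"dp":[0,0,-3],"rotation":[0,0,0]},{"grip":3,"dp":[0,0,-3],"rotation":[0,0,0]},{"grip":3,"dp":[0,0,-3],"rotation":[0,0,0]},{"grip":3,"dp":[0,0,-3],"rotation":[0,0,0]}]'; python3 - <<'E'
from h import *
go((.5236,.248,.12),(.999,-.045))
E
```

```text
time: 14.43
tool_pos: [0.5215, -0.0706, 0.1848]
tcp_rot: [1.24, 1.188, -1.245]
wrist_force: [0.2, 0.1, -3.9]
width: 0.459
time: 14.85
tool_pos: [0.5201, 0.1294, 0.1843]
tcp_rot: [1.239, 1.187, -1.246]
wrist_force: [0.4, 0.1, -4.4]
width: 0.463
time: 15.27
tool_pos: [0.523, 0.1566, 0.1851]
tcp_rot: [1.24, 1.186, -1.245]
wrist_force: [-0.4, 0.7, -4.2]
width: 0.466
t 15.27 tcp [0.523  0.1566 0.1851] w 0.466 F [-0.4  0.7 -4.2] dp [ 6.48 -0.35 -9.15]
rot [-0.0009  0.0033  0.0012]
```

```bash
python3 -m creep '[{"grip":3,"dp":[1,-0.3,-4],"rotation":[0,0,0]},{"grip":3,"dp":[3,-0.3,-8],"rotation":[0,0,0]},{"grip":3,"dp":[6.5,-0.3,-9.1],"rotation":[0,0,0]},{"grip":3,"dp":[8.5,-0.3,-9.1],"rotation":[0,0,0]},{"grip":3,"dp":[8.5,-0.3,-9.1],"rotation":[0,0,0]}]';python3 -m creep '[{"grip":3,"dp":[0,0,0],"rotation":[0,0,0]},{"grip":3,"dp":[0,0,0],"rotation":[0,0,0]},{"grip":3,"dp":[0,0,0],"rotation":[0,0,0]},{"grip":3,"dp":[0,0,0],"rotation":[0,0,0]},{"grip":3,"dp":[0,0,0],"rotation":[0,0,0]}]'; python3 - <<'E'
from h import *
go((.5236,.248,.065),(.999,-.045))
for n in('wrist','scene'):
    im,d=bot.read_camera(n);cv2.imwrite(f'pics/{n}8.png',im[:,:,::-1])
E
python3 crop.py pics/scene8.png 380 250 140 120 5 pics/s8c.png
```

```text
time: 15.68
tool_pos: [0.5206, 0.2463, 0.095]
tcp_rot: [1.233, 1.189, -1.253]
wrist_force: [-1.7, -0.9, -5.2]
width: 0.464
time: 16.1
tool_pos: [0.5263, 0.2487, 0.103]
tcp_rot: [1.244, 1.184, -1.24]
wrist_force: [1.0, 0.2, -4.1]
width: 0.465
t 16.1 tcp [0.5263 0.2487 0.103 ] w 0.465 F [ 1.   0.2 -4.1] dp [ 3.8  -0.28  0.08]
rot [-0.0009  0.0007 -0.0038]
```

View pics/s8c.png

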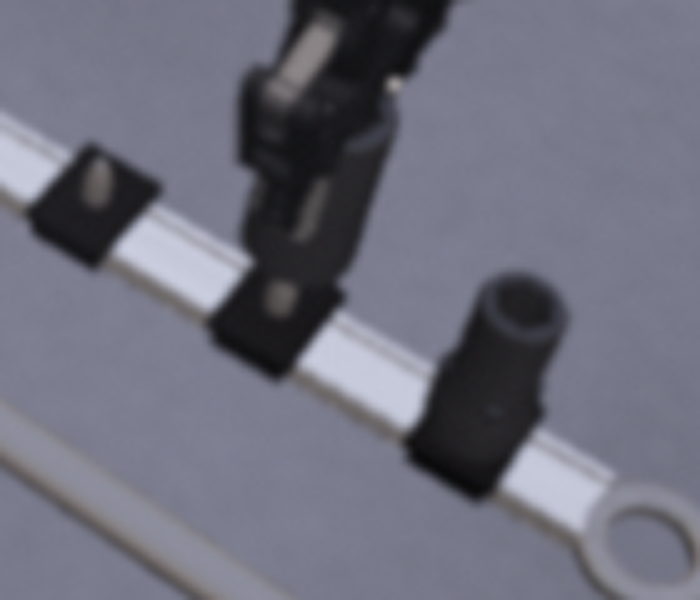

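View pics/wrist8.png

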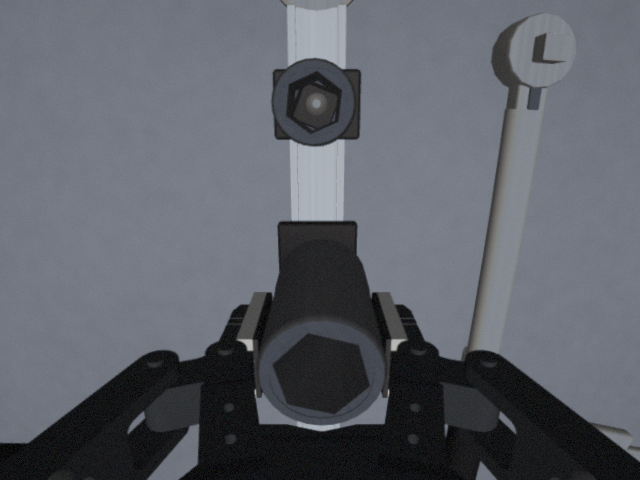

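s2 hangs centred over clip b, with s1 upright at (315,102) in the wrist view. Lowering.

```bash
python3 -m creep '[{"grip":3,"dp":[0.5,-0.1,0.05],"rotation":[0,0,0]},{"grip":3,"dp":[1,-0.1,0.05],"rotation":[0,0,0]},{"grip":3,"dp":[1,-0.1,0.05],"rotation":[0,0,0]},{"grip":3,"dp":[1,-0.1,0.05],"rotation":[0,0,0]},{"grip":3,"dp":[1,-0.1,0.05],"rotation":[0,0,0]}]'; python3 - <<'E'
from h import *
go((.5236,.248,.065),(.999,-.045))
E
```

```text
time: 16.62
tool_pos: [0.5236, 0.2482, 0.0906]
tcp_rot: [1.24, 1.186, -1.243]
wrist_force: [-1.3, -0.3, -3.4]
width: 0.461
t 16.62 tcp [0.5236 0.2482 0.0906] w 0.461 F [-1.3 -0.3 -3.4] dp [ 2.56 -0.    0.01]
rot [ 0.0001  0.0024 -0.0001]
```

```bash
python3 -m creep '[{"grip":3,"dp":[0.7,0,0],"rotation":[0,0,0]},{"grip":3,"dp":[1.3,0,0],"rotation":[0,0,0]},{"grip":3,"dp":[1.9,0,0],"rotation":[0,0,0]},{"grip":3,"dp":[2.4,0,0],"rotation":[0,0,0]},{"grip":3,"dp":[2.5,0,0],"rotation":[0,0,0]}]';python3 -m creep '[{"grip":3,"dp":[0.1,0,0],"rotation":[0,0,0]},{"grip":3,"dp":[0.1,0,0],"rotation":[0,0,0]},{"grip":3,"dp":[0.1,0,0],"rotation":[0,0,0]},{"grip":3,"dp":[0.1,0,0],"rotation":[0,0,0]}]';python3 -m creep '[{"grip":3,"dp":[0.1,0,0],"rotation":[0,0,0]},{"grip":3,"dp":[0.2,0,0],"rotation":[0,0,0]},{"grip":3,"dp":[0.2,0,0],"rotation":[0,0,0]},{"grip":3,"dp":[0.2,0,0],"rotation":[0,0,0]}]'
```

```text
time: 17.03
tool_pos: [0.5228, 0.2477, 0.0642]
tcp_rot: [1.239, 1.187, -1.245]
wrist_force: [-1.2, -0.8, -4.2]
width: 0.464
time: 17.37
tool_pos: [0.5242, 0.2483, 0.0654]
tcp_rot: [1.242, 1.185, -1.242]
wrist_force: [0.4, -0.7, -3.6]
width: 0.463
time: 17.7
tool_pos: [0.5243, 0.2484, 0.0635]
tcp_rot: [1.242, 1.185, -1.242]
wrist_force: [0.2, -1.1, -1.5]
width: 0.466
```

At z=0.0635, the home height, the load is starting to transfer to the clip. Releasing and backing off.

```bash
python3 -m creep '[{"grip":3,"dp":[0.1,0,0],"rotation":[0,0,0]},{"grip":6,"dp":[0.1,0,0],"rotation":[0,0,0]},{"grip":8,"dp":[0.1,0,0],"rotation":[0,0,0]},{"grip":8,"dp":[0.1,0,0],"rotation":[0,0,0]},{"grip":8,"dp":[0.1,0,0],"rotation":[0,0,0]}]';python3 -m creep '[{"grip":8.5,"dp":[-2,0,0],"rotation":[0,0,0]},{"grip":8.5,"dp":[-5,0,0],"rotation":[0,0,0]},{"grip":8.5,"dp":[-9,0,0],"rotation":[0,0,0]},{"grip":8.5,"dp":[-12,0,2],"rotation":[0,0,0]},{"grip":8.5,"dp":[-13,0,6],"rotation":[0,0,0]}]'
python3 - <<'E'
from h import *
go((.532,-.19,.16),(.991,-.1325))
im,d=bot.read_camera('wrist');cv2.imwrite(f'pics/w9.png',im[:,:,::-1])
E
```

```text
time: 18.12
tool_pos: [0.5242, 0.2483, 0.0622]
tcp_rot: [1.242, 1.185, -1.242]
wrist_force: [1.0, 0.5, -0.9]
width: 0.938
time: 18.53
tool_pos: [0.5249, 0.192, 0.1986]
tcp_rot: [1.247, 1.184, -1.23]
wrist_force: [2.5, -0.3, 0.1]
width: 0.997
t 18.53 tcp [0.5249 0.192  0.1986] w 0.997 F [ 2.5 -0.3  0.1] dp [ 3.76  2.24 38.15]
rot [ 0.0919 -0.0036 -0.0107]
```

View pics/w9.png

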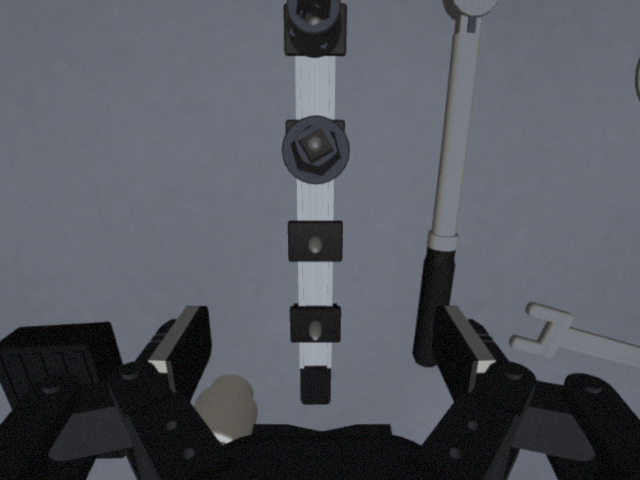

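s2 is seated, with the stud visible inside it at (315,145). Next is socket_3.

```bash
python3 -m creep '[{"grip":8.5,"dp":[0,0.4,4],"rotation":[0.02,0,0]},{"grip":8.5,"dp":[0,0.8,8],"rotation":[0.04,0,0]},{"grip":8.5,"dp":[0,1.2,12],"rotation":[0.06,0,0]},{"grip":8.5,"dp":[0,1.6,16],"rotation":[0.08,0,0]},{"grip":8.5,"dp":[0,2,20],"rotation":[0.092,0,0]}]';python3 -m creep '[{"grip":8.5,"dp":[0,0.4,4],"rotation":[0,0,0]},{"grip":8.5,"dp":[1,0.8,8],"rotation":[0,0,0]},{"grip":8.5,"dp":[2,1.2,12],"rotation":[0,0,0]},{"grip":8.5,"dp":[3.5,1.6,16],"rotation":[0,0,0]},{"grip":8.5,"dp":[3.5,2,18],"rotation":[0,0,0]}]';python3 -m creep '[{"grip":8.5,"dp":[0,0,0],"rotation":[0,0,0]},{"grip":8.5,"dp":[0,0,0],"rotation":[0,0,0]},{"grip":8.5,"dp":[0,0,0],"rotation":[0,0,0]},{"grip":8.5,"dp":[0,0,0],"rotation":[0,0,0]},{"grip":8.5,"dp":[0,0,0],"rotation":[0,0,0]}]'
python3 - <<'E'
from h import *
go((.5325,-.195,.062),(.991,-.1325))
print(proj([(.5325,-.195,.092)],'wrist'));im,d=bot.read_camera('wrist');cv2.imwrite(f'pics/w10.png',im[:,:,::-1])
E
```

```text
time: 19.0
tool_pos: [0.5317, -0.0139, 0.1924]
tcp_rot: [1.309, 1.139, -1.31]
wrist_force: [1.3, 0.1, 1.1]
width: 0.994
time: 19.42
tool_pos: [0.5248, -0.1964, 0.1549]
tcp_rot: [1.308, 1.141, -1.315]
wrist_force: [-0.4, 0.5, 0.1]
width: 0.997
time: 19.83
tool_pos: [0.5276, -0.192, 0.1582]
tcp_rot: [1.307, 1.14, -1.308]
wrist_force: [-0.2, -0.2, -0.6]
width: 0.995
t 19.83 tcp [ 0.5276 -0.192   0.1582] w 0.995 F [-0.2 -0.2 -0.6] dp [9.62 0.51 0.21]
rot [-0.0023  0.0019 -0.0014]
[[331.54389091 265.65128426]]
```

View pics/w10.png

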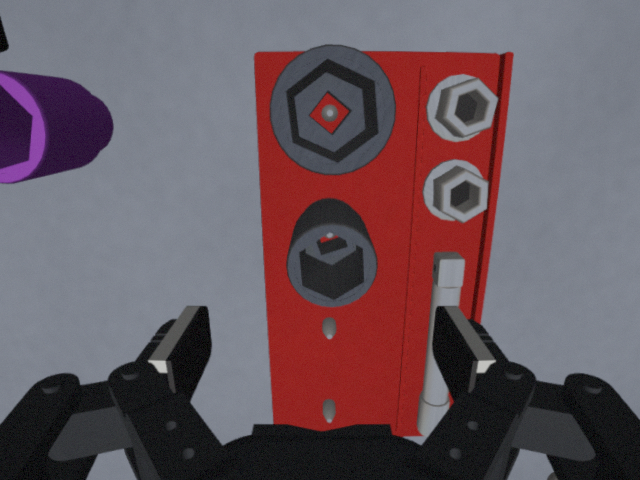

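s3's rim is at (332,263), within 1 mm of the estimate. Descending with a 5 mm lateral correction.

```bash
python3 -m creep '[{"grip":8.5,"dp":[2,0.5,0.15],"rotation":[0,0,0]},{"grip":8.5,"dp":[4,0.5,0.15],"rotation":[0,0,0]},{"grip":8.5,"dp":[7,0.5,0.15],"rotation":[0,0,0]},{"grip":8.5,"dp":[9.5,0.5,0.15],"rotation":[0,0,0]},{"grip":8.5,"dp":[9.5,0.5,0.15],"rotation":[0,0,0]}]';python3 -m creep '[{"grip":8.5,"dp":[0,0,0],"rotation":[0,0,0]},{"grip":8.5,"dp":[0,0,0],"rotation":[0,0,0]},{"grip":8.5,"dp":[0,0,0],"rotation":[0,0,0]},{"grip":8.5,"dp":[0,0,0],"rotation":[0,0,0]},{"grip":8.5,"dp":[0,0,0],"rotation":[0,0,0]}]'
python3 - <<'E'
from h import *
go((.5325,-.1945,.062),(.991,-.1325))
E
```

```text
time: 20.3
tool_pos: [0.5281, -0.1929, 0.0578]
tcp_rot: [1.305, 1.149, -1.314]
wrist_force: [-1.8, 0.6, -0.8]
width: 0.995
time: 20.72
tool_pos: [0.5334, -0.1961, 0.0648]
tcp_rot: [1.309, 1.136, -1.308]
wrist_force: [-0.1, -0.1, 0.0]
width: 0.995
t 20.72 tcp [ 0.5334 -0.1961  0.0648] w 0.995 F [-0.1 -0.1  0. ] dp [ 0.28 -0.12 -0.15]
rot [-0.004   0.0028 -0.004 ]
```

```bash
python3 -m creep '[{"grip":6.5,"dp":[0.1,0,-0.1],"rotation":[0,0,0]},{"grip":4,"dp":[0.1,0,-0.1],"rotation":[0,0,0]},{"grip":4,"dp":[0.1,0,-0.1],"rotation":[0,0,0]},{"grip":4,"dp":[0.1,0,-0.1],"rotation":[0,0,0]},{"grip":4,"dp":[0.1,0,-0.1],"rotation":[0,0,0]}]' 85; python3 -m creep '[{"grip":4,"dp":[0,0,0],"rotation":[0,0,0]},{"grip":4,"dp":[0,0,0],"rotation":[0,0,0]},{"grip":4,"dp":[0,0,0],"rotation":[0,0,0]},{"grip":4,"dp":[0,0,0],"rotation":[0,0,0]}]'; python3 -m creep '[{"grip":4,"dp":[-2,0,0],"rotation":[0,0,0]},{"grip":4,"dp":[-4,0,0],"rotation":[0,0,0]},{"grip":4,"dp":[-7,0,0],"rotation":[0,0,0]},{"grip":4,"dp":[-10,0,0],"rotation":[0,0,0]},{"grip":4,"dp":[-12.5,0,0],"rotation":[0,0,0]}]'; python3 - <<'E'
from h import *
go((.520,.1667,.12),(.999,-.045))
E
```

```text
time: 21.13
tool_pos: [0.5328, -0.1948, 0.0625]
tcp_rot: [1.309, 1.138, -1.309]
wrist_force: [-0.4, 0.5, 4.1]
width: 0.568
time: 21.47
tool_pos: [0.5327, -0.1948, 0.0625]
tcp_rot: [1.309, 1.138, -1.309]
wrist_force: [0.5, 0.6, 5.8]
width: 0.566
time: 21.88
tool_pos: [0.5309, -0.1939, 0.1864]
tcp_rot: [1.308, 1.142, -1.312]
wrist_force: [0.2, -0.7, -5.5]
width: 0.57
t 21.88 tcp [ 0.5309 -0.1939  0.1864] w 0.57 F [ 0.2 -0.7 -5.5] dp [  6.61  -5.99 -35.59]
rot [-0.0921  0.0012  0.0022]
```

```bash
python3 -m creep '[{"grip":4,"dp":[0,-0.6,-4],"rotation":[-0.02,0,0]},{"grip":4,"dp":[0,-1.3,-8],"rotation":[-0.04,0,0]},{"grip":4,"dp":[0,-2,-12],"rotation":[-0.06,0,0]},{"grip":4,"dp":[0,-2.7,-16],"rotation":[-0.08,0,0]},{"grip":4,"dp":[0,-3.4,-20],"rotation":[-0.092,0,0]}]';python3 -m creep '[{"grip":4,"dp":[0,-0.4,-4],"rotation":[0,0,0]},{"grip":4,"dp":[0,-0.8,-8],"rotation":[0,0,0]},{"grip":4,"dp":[0,-1,-12],"rotation":[0,0,0]},{"grip":4,"dp":[2,-1.2,-14.5],"rotation":[0,0,0]},{"grip":4,"dp":[4,-1.2,-15.5],"rotation":[0,0,0]}]';python3 -m creep '[{"grip":4,"dp":[0,0,0],"rotation":[0,0,0]},{"grip":4,"dp":[0,0,0],"rotation":[0,0,0]},{"grip":4,"dp":[0,0,0],"rotation":[0,0,0]},{"grip":4,"dp":[0,0,0],"rotation":[0,0,0]},{"grip":4,"dp":[0,0,0],"rotation":[0,0,0]}]'; python3 - <<'E'
from h import *
go((.520,.1667,.105),(.999,-.045))
E
```

```text
time: 22.3
tool_pos: [0.5236, 0.0099, 0.1843]
tcp_rot: [1.239, 1.188, -1.246]
wrist_force: [0.6, -0.5, -5.0]
width: 0.562
time: 22.72
tool_pos: [0.5204, 0.1676, 0.1455]
tcp_rot: [1.241, 1.188, -1.239]
wrist_force: [1.1, -1.0, -5.4]
width: 0.571
time: 23.13
tool_pos: [0.5218, 0.1628, 0.1473]
tcp_rot: [1.243, 1.184, -1.242]
wrist_force: [-0.2, 0.2, -5.4]
width: 0.571
t 23.13 tcp [0.5218 0.1628 0.1473] w 0.571 F [-0.2  0.2 -5.4] dp [ 4.22 -0.21 -0.39]
rot [-0.0016  0.0017 -0.0025]
```

```bash
python3 -m creep '[{"grip":4,"dp":[2,-0.2,-0.4],"rotation":[0,0,0]},{"grip":4,"dp":[4,-0.2,-0.4],"rotation":[0,0,0]},{"grip":4,"dp":[4.2,-0.2,-0.4],"rotation":[0,0,0]},{"grip":4,"dp":[4.2,-0.2,-0.4],"rotation":[0,0,0]},{"grip":4,"dp":[4.2,-0.2,-0.4],"rotation":[0,0,0]}]';python3 -m creep '[{"grip":4,"dp":[0,0,0],"rotation":[0,0,0]},{"grip":4,"dp":[0,0,0],"rotation":[0,0,0]},{"grip":4,"dp":[0,0,0],"rotation":[0,0,0]},{"grip":4,"dp":[0,0,0],"rotation":[0,0,0]},{"grip":4,"dp":[0,0,0],"rotation":[0,0,0]}]'; python3 - <<'E'
from h import *
go((.520,.1667,.07),(.999,-.045))
for n in('wrist','scene'):
    im,d=bot.read_camera(n);cv2.imwrite(f'pics/{n}11.png',im[:,:,::-1])
E
python3 crop.py pics/scene11.png 340 230 160 120 5 pics/s11c.png
```

```text
time: 23.55
tool_pos: [0.5198, 0.1673, 0.1052]
tcp_rot: [1.242, 1.184, -1.242]
wrist_force: [0.4, 0.6, -5.1]
width: 0.568
time: 23.97
tool_pos: [0.5194, 0.1678, 0.1047]
tcp_rot: [1.241, 1.185, -1.242]
wrist_force: [0.8, 0.8, -4.3]
width: 0.566
t 23.97 tcp [0.5194 0.1678 0.1047] w 0.566 F [ 0.8  0.8 -4.3] dp [3.47 0.06 0.1 ]
rot [ 0.0001  0.0019 -0.0016]
```

View pics/s11c.png

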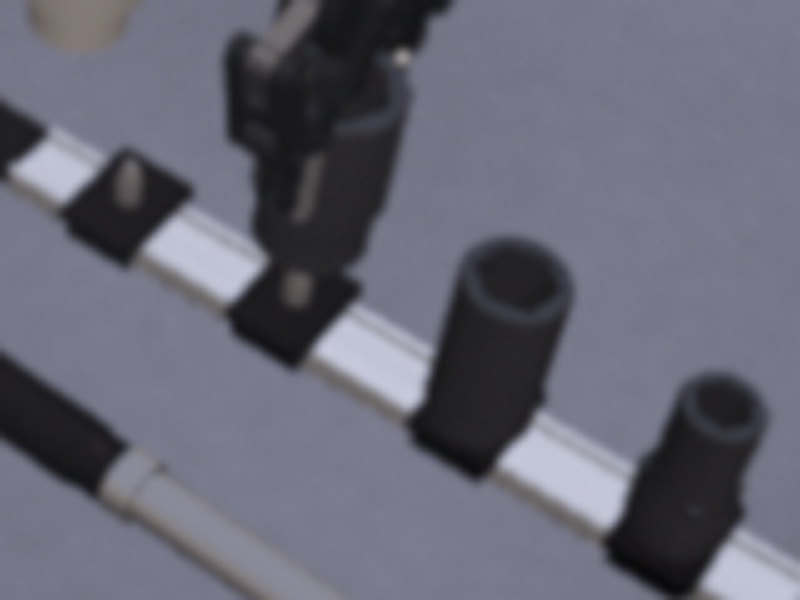

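View pics/wrist11.png

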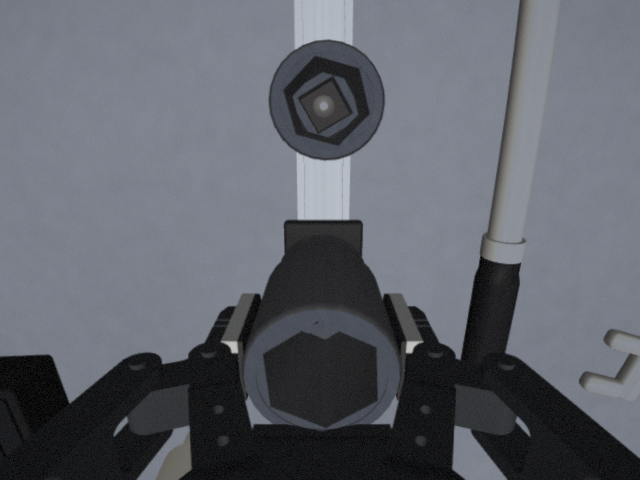

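Centred over clip c. Lowering slowly.

```bash
python3 -m creep '[{"grip":4,"dp":[0.8,0.05,0.1],"rotation":[0,0,0]},{"grip":4,"dp":[1.6,0.05,0.1],"rotation":[0,0,0]},{"grip":4,"dp":[2.3,0.05,0.1],"rotation":[0,0,0]},{"grip":4,"dp":[2.9,0.05,0.1],"rotation":[0,0,0]},{"grip":4,"dp":[3.4,0.05,0.1],"rotation":[0,0,0]}]';python3 -m creep '[{"grip":4,"dp":[0,0,0],"rotation":[0,0,0]},{"grip":4,"dp":[0,0,0],"rotation":[0,0,0]},{"grip":4,"dp":[0.1,0,0],"rotation":[0,0,0]},{"grip":4,"dp":[0.1,0,0],"rotation":[0,0,0]}]';python3 -m creep '[{"grip":4,"dp":[0.1,0,0],"rotation":[0,0,0]},{"grip":4,"dp":[0.1,0,0],"rotation":[0,0,0]},{"grip":4,"dp":[0.1,0,0],"rotation":[0,0,0]}]'
```

```text
time: 24.48
tool_pos: [0.5187, 0.1663, 0.0686]
tcp_rot: [1.24, 1.187, -1.244]
wrist_force: [-0.4, -0.4, -4.3]
width: 0.567
time: 24.82
tool_pos: [0.5195, 0.1666, 0.0691]
tcp_rot: [1.241, 1.186, -1.243]
wrist_force: [-0.5, -0.0, -5.5]
width: 0.569
time: 25.07
tool_pos: [0.5197, 0.1666, 0.0686]
tcp_rot: [1.241, 1.185, -1.242]
wrist_force: [-0.2, -0.2, -2.0]
width: 0.571
```

Home height reached, and load is transferring. Releasing.

```bash
python3 -m creep '[{"grip":4,"dp":[0.1,0,0],"rotation":[0,0,0]},{"grip":6,"dp":[0.1,0,0],"rotation":[0,0,0]},{"grip":8,"dp":[0.1,0,0],"rotation":[0,0,0]},{"grip":8.5,"dp":[0.1,0,0],"rotation":[0,0,0]},{"grip":8.5,"dp":[0.1,0,0],"rotation":[0,0,0]}]';python3 -m creep '[{"grip":8.5,"dp":[-2,0,0],"rotation":[0,0,0]},{"grip":8.5,"dp":[-5,0,0],"rotation":[0,0,0]},{"grip":8.5,"dp":[-9,0,0],"rotation":[0,0,0]},{"grip":8.5,"dp":[-12,0,2],"rotation":[0,0,0]},{"grip":8.5,"dp":[-13,0,6],"rotation":[0,0,0]}]'
python3 - <<'E'
from h import *
go((.5435,-.115,.16),(.991,-.1325))
im,d=bot.read_camera('wrist');cv2.imwrite(f'pics/w12.png',im[:,:,::-1])
E
```

```text
time: 25.48
tool_pos: [0.5201, 0.1667, 0.0676]
tcp_rot: [1.242, 1.185, -1.242]
wrist_force: [-0.3, -1.0, -1.6]
width: 0.994
time: 25.9
tool_pos: [0.5207, 0.1097, 0.2037]
tcp_rot: [1.246, 1.182, -1.23]
wrist_force: [1.1, -0.8, 0.4]
width: 0.997
t 25.9 tcp [0.5207 0.1097 0.2037] w 0.997 F [ 1.1 -0.8  0.4] dp [ 4.37  3.15 22.36]
rot [ 0.0921 -0.0022 -0.0112]
```

View pics/w12.png

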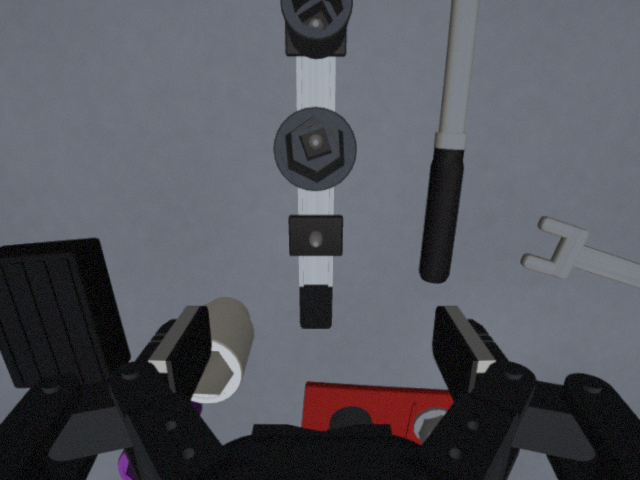

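s3 is seated, with the stud visible inside at (315,142). Next is socket_4, after a check on how high the nuts beside it stand.

```bash
python3 - <<'E'
from h import *
d=np.load('pics/top0.npy');P=cloud(d,cam('top'))
for u,v in((372,201),(393,204)):
    q=P[v-10:v+11,u-10:u+11].reshape(-1,3);q=q[(q[:,2]>.025)&(q[:,2]<.2)];print(q.min(0).round(3),q.max(0).round(3))
E
python3 -m creep '[{"grip":8.5,"dp":[0,0.8,4],"rotation":[0.02,0,0]},{"grip":8.5,"dp":[0,1.5,8],"rotation":[0.04,0,0]},{"grip":8.5,"dp":[0,2.2,12],"rotation":[0.06,0,0]},{"grip":8.5,"dp":[1,2.9,16],"rotation":[0.08,0,0]},{"grip":8.5,"dp":[2,3.2,20],"rotation":[0.092,0,0]}]';python3 -m creep '[{"grip":8.5,"dp":[1,0,1.5],"rotation":[0,0,0]},{"grip":8.5,"dp":[1,0,1.5],"rotation":[0,0,0]},{"grip":8.5,"dp":[1,0,1.5],"rotation":[0,0,0]},{"grip":8.5,"dp":[1,0,1.5],"rotation":[0,0,0]},{"grip":8.5,"dp":[1,0,1.5],"rotation":[0,0,0]}]';python3 -m creep '[{"grip":8.5,"dp":[0,0,0],"rotation":[0,0,0]},{"grip":8.5,"dp":[0,0,0],"rotation":[0,0,0]},{"grip":8.5,"dp":[0,0,0],"rotation":[0,0,0]},{"grip":8.5,"dp":[0,0,0],"rotation":[0,0,0]}]'
python3 - <<'E'
from h import *
go((.5435,-.115,.068),(.991,-.1325))
print(proj([(.5435,-.115,.098)],'wrist'));im,d=bot.read_camera('wrist');cv2.imwrite(f'pics/w13.png',im[:,:,::-1])
E
```

```text
[ 0.612 -0.14   0.026] [ 0.646 -0.106  0.043]
[ 0.608 -0.196  0.025] [ 0.641 -0.161  0.042]
time: 26.37
tool_pos: [0.5409, -0.0964, 0.1785]
tcp_rot: [1.31, 1.136, -1.308]
wrist_force: [0.8, -0.5, 0.1]
width: 0.994
time: 26.78
tool_pos: [0.5382, -0.1082, 0.1683]
tcp_rot: [1.308, 1.139, -1.308]
wrist_force: [0.6, 0.7, -0.2]
width: 0.994
time: 27.12
tool_pos: [0.5379, -0.1087, 0.1681]
tcp_rot: [1.308, 1.139, -1.309]
wrist_force: [0.2, -0.0, -0.8]
width: 0.995
t 27.12 tcp [ 0.5379 -0.1087  0.1681] w 0.995 F [ 0.2 -0.  -0.8] dp [10.01  0.62  0.53]
rot [-0.003   0.0021 -0.0015]
[[333.39631054 268.43675417]]
```

View pics/w13.png

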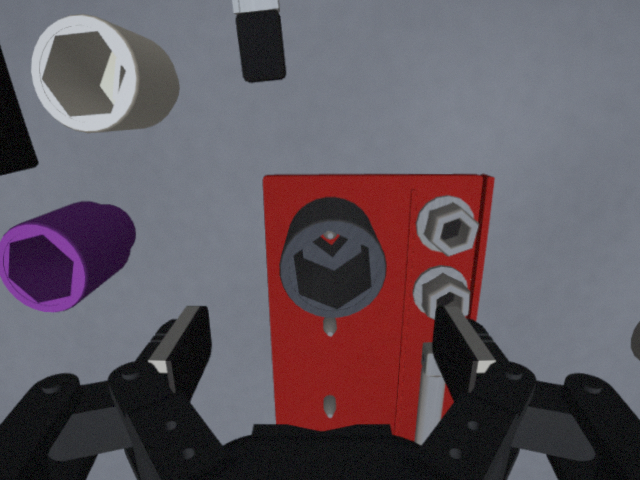

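s4's rim is at (333,266), matching the estimate. The nuts reach 43 mm and the fingertips stop at about 54 mm. Descending.

```bash
python3 -m creep '[{"grip":8.54,"dp":[1,0.6,0.5],"rotation":[0,0,0]},{"grip":8.54,"dp":[2,0.6,0.5],"rotation":[0,0,0]},{"grip":8.54,"dp":[3,0.6,0.5],"rotation":[0,0,0]},{"grip":8.54,"dp":[4,0.6,0.5],"rotation":[0,0,0]},{"grip":8.54,"dp":[4.5,0.6,0.5],"rotation":[0,0,0]}]';python3 -m creep '[{"grip":8.54,"dp":[0,0,0],"rotation":[0,0,0]},{"grip":8.54,"dp":[0,0,0],"rotation":[0,0,0]},{"grip":8.54,"dp":[0,0,0],"rotation":[0,0,0]},{"grip":8.54,"dp":[0,0,0],"rotation":[0,0,0]},{"grip":8.54,"dp":[0,0,0],"rotation":[0,0,0]}]';
python3 - <<'E'
from h import *
go((.5435,-.115,.068),(.991,-.1325))
E
```

```text
time: 27.58
tool_pos: [0.5414, -0.1148, 0.1199]
tcp_rot: [1.307, 1.142, -1.313]
wrist_force: [-0.2, -0.8, -0.5]
width: 1.0
time: 28.0
tool_pos: [0.5436, -0.1152, 0.1235]
tcp_rot: [1.309, 1.138, -1.309]
wrist_force: [-0.6, -0.3, -1.0]
width: 1.002
t 28.0 tcp [ 0.5436 -0.1152  0.1235] w 1.002 F [-0.6 -0.3 -1. ] dp [ 5.55 -0.02 -0.03]
rot [-0.004   0.0022 -0.0024]
```

```bash
python3 -m creep '[{"grip":8.54,"dp":[1.2,0,0],"rotation":[0,0,0]},{"grip":8.54,"dp":[2.4,0,0],"rotation":[0,0,0]},{"grip":8.54,"dp":[3.6,0,0],"rotation":[0,0,0]},{"grip":8.54,"dp":[4.8,0,0],"rotation":[0,0,0]},{"grip":8.54,"dp":[5.5,0,0],"rotation":[0,0,0]}]';python3 -m creep '[{"grip":8.54,"dp":[0,0,0],"rotation":[0,0,0]},{"grip":8.54,"dp":[0,0,0],"rotation":[0,0,0]},{"grip":8.54,"dp":[0,0,0],"rotation":[0,0,0]},{"grip":8.54,"dp":[0,0,0],"rotation":[0,0,0]},{"grip":8.54,"dp":[0,0,0],"rotation":[0,0,0]}]';
python3 - <<'E'
from h import *
go((.5435,-.115,.068),(.991,-.1325))
E
```

```text
time: 28.42
tool_pos: [0.5413, -0.1148, 0.0649]
tcp_rot: [1.307, 1.143, -1.312]
wrist_force: [0.1, 0.0, 0.2]
width: 1.0
time: 28.83
tool_pos: [0.5438, -0.1154, 0.0686]
tcp_rot: [1.309, 1.138, -1.309]
wrist_force: [-0.0, 1.5, 0.2]
width: 1.003
t 28.83 tcp [ 0.5438 -0.1154  0.0686] w 1.003 F [-0.   1.5  0.2] dp [ 0.06 -0.03 -0.04]
rot [-0.0041  0.0022 -0.0026]
```

```bash
python3 -m creep '[{"grip":7,"dp":[0,0,0],"rotation":[0,0,0]},{"grip":5,"dp":[0,0,0],"rotation":[0,0,0]},{"grip":5,"dp":[0,0,0],"rotation":[0,0,0]},{"grip":5,"dp":[0,0,0],"rotation":[0,0,0]},{"grip":5,"dp":[0,0,0],"rotation":[0,0,0]}]' 100; python3 -m creep '[{"grip":5,"dp":[0,0,0],"rotation":[0,0,0]},{"grip":5,"dp":[0,0,0],"rotation":[0,0,0]},{"grip":5,"dp":[0,0,0],"rotation":[0,0,0]},{"grip":5,"dp":[0,0,0],"rotation":[0,0,0]}]'; python3 -m creep '[{"grip":5,"dp":[-2,0,0],"rotation":[0,0,0]},{"grip":5,"dp":[-4,0,0],"rotation":[0,0,0]},{"grip":5,"dp":[-6,0,0],"rotation":[0,0,0]},{"grip":5,"dp":[-8,0,0],"rotation":[0,0,0]},{"grip":5,"dp":[-9.5,0,0],"rotation":[0,0,0]}]'; python3 - <<'E'
from h import *
go((.5163,.0885,.15),(.999,-.045))
E
```

```text
time: 29.25
tool_pos: [0.5438, -0.1154, 0.0688]
tcp_rot: [1.309, 1.138, -1.309]
wrist_force: [-0.4, 0.7, 6.4]
width: 0.682
time: 29.58
tool_pos: [0.5438, -0.1155, 0.0688]
tcp_rot: [1.309, 1.138, -1.309]
wrist_force: [0.0, -0.6, 5.2]
width: 0.684
time: 30.0
tool_pos: [0.5414, -0.1146, 0.1617]
tcp_rot: [1.307, 1.142, -1.312]
wrist_force: [0.7, -0.3, -7.3]
width: 0.682
t 30.0 tcp [ 0.5414 -0.1146  0.1617] w 0.682 F [ 0.7 -0.3 -7.3] dp [  1.15  -5.26 -19.78]
rot [-0.092   0.0014  0.0026]
```

```bash
python3 -m creep '[{"grip":5,"dp":[0,-1,-4],"rotation":[-0.02,0,0]},{"grip":5,"dp":[0,-2.1,-8],"rotation":[-0.04,0,0]},{"grip":5,"dp":[0,-3.2,-12],"rotation":[-0.06,0,0]},{"grip":5,"dp":[0,-4.3,-16],"rotation":[-0.08,0,0]},{"grip":5,"dp":[0.5,-5.3,-19.4],"rotation":[-0.092,0,0]}]';python3 -m creep '[{"grip":5,"dp":[0,0,0],"rotation":[0,0,0]},{"grip":5,"dp":[0,0,0],"rotation":[0,0,0]},{"grip":5,"dp":[0,0,0],"rotation":[0,0,0]},{"grip":5,"dp":[0,0,0],"rotation":[0,0,0]},{"grip":5,"dp":[0,0,0],"rotation":[0,0,0]}]'; python3 - <<'E'
from h import *
go((.5163,.0885,.11),(.999,-.045))
E
```

```text
time: 30.42
tool_pos: [0.5148, 0.0865, 0.1556]
tcp_rot: [1.24, 1.188, -1.244]
wrist_force: [0.7, -0.4, -8.7]
width: 0.683
time: 30.83
tool_pos: [0.5167, 0.0832, 0.1567]
tcp_rot: [1.241, 1.185, -1.245]
wrist_force: [-0.4, -0.1, -9.2]
width: 0.687
t 30.83 tcp [0.5167 0.0832 0.1567] w 0.687 F [-0.4 -0.1 -9.2] dp [ 4.66 -0.06 -0.54]
rot [-0.0016  0.0025  0.0004]
```

```bash
python3 -m creep '[{"grip":5,"dp":[1.5,-0.05,-0.5],"rotation":[0,0,0]},{"grip":5,"dp":[3,-0.05,-0.5],"rotation":[0,0,0]},{"grip":5,"dp":[4.5,-0.05,-0.5],"rotation":[0,0,0]},{"grip":5,"dp":[4.6,-0.05,-0.5],"rotation":[0,0,0]},{"grip":5,"dp":[4.6,-0.05,-0.5],"rotation":[0,0,0]}]';python3 -m creep '[{"grip":5,"dp":[0,0,0],"rotation":[0,0,0]},{"grip":5,"dp":[0,0,0],"rotation":[0,0,0]},{"grip":5,"dp":[0,0,0],"rotation":[0,0,0]},{"grip":5,"dp":[0,0,0],"rotation":[0,0,0]},{"grip":5,"dp":[0,0,0],"rotation":[0,0,0]}]'; python3 - <<'E'
from h import *
go((.5163,.0885,.077),(.999,-.045))
for n in('wrist','scene'):
    im,d=bot.read_camera(n);cv2.imwrite(f'pics/{n}14.png',im[:,:,::-1])
E
python3 crop.py pics/scene14.png 320 210 160 120 5 pics/s14c.png
```

```text
time: 31.25
tool_pos: [0.5156, 0.0881, 0.1102]
tcp_rot: [1.24, 1.187, -1.247]
wrist_force: [-0.2, 0.1, -9.0]
width: 0.686
time: 31.67
tool_pos: [0.5172, 0.0893, 0.1121]
tcp_rot: [1.242, 1.185, -1.242]
wrist_force: [0.0, 0.8, -7.9]
width: 0.685
t 31.67 tcp [0.5172 0.0893 0.1121] w 0.685 F [ 0.   0.8 -7.9] dp [ 3.51 -0.1   0.08]
rot [-0.      0.0019 -0.0021]
```

View pics/s14c.png

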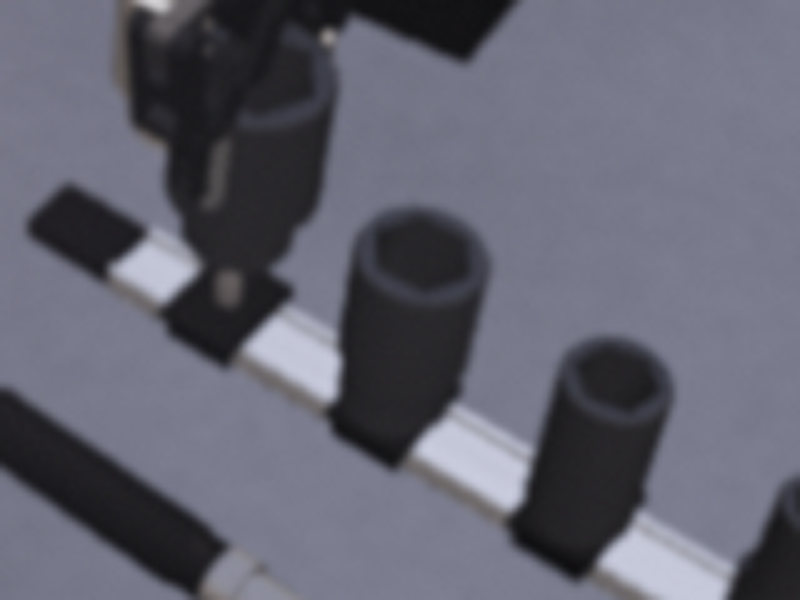

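View pics/wrist14.png

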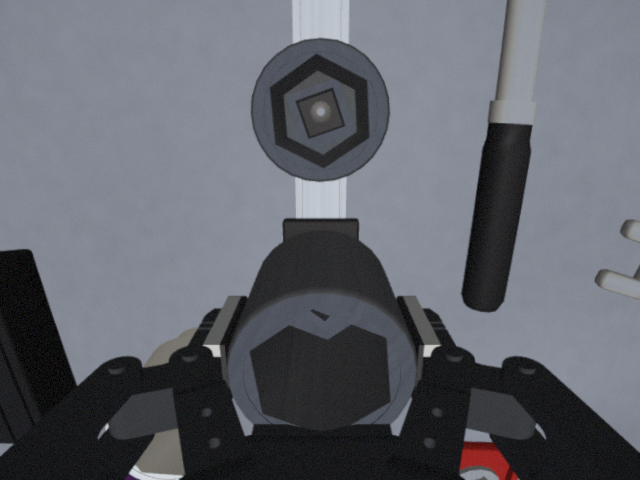

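Centred over clip d. Lowering.

```bash
python3 -m creep '[{"grip":5,"dp":[0.8,-0.05,0.05],"rotation":[0,0,0]},{"grip":5,"dp":[1.6,-0.05,0.05],"rotation":[0,0,0]},{"grip":5,"dp":[2.3,-0.05,0.05],"rotation":[0,0,0]},{"grip":5,"dp":[2.9,-0.05,0.05],"rotation":[0,0,0]},{"grip":5,"dp":[3.3,-0.05,0.05],"rotation":[0,0,0]}]';python3 -m creep '[{"grip":5,"dp":[0,0,0],"rotation":[0,0,0]},{"grip":5,"dp":[0.1,0,0],"rotation":[0,0,0]},{"grip":5,"dp":[0.2,0,0],"rotation":[0,0,0]},{"grip":5,"dp":[0.2,0,0],"rotation":[0,0,0]}]';python3 -m creep '[{"grip":5,"dp":[0.1,0,0],"rotation":[0,0,0]},{"grip":5,"dp":[0.1,0,0],"rotation":[0,0,0]},{"grip":5,"dp":[0.1,0,0],"rotation":[0,0,0]}]'
```

```text
time: 32.18
tool_pos: [0.5151, 0.0886, 0.0766]
tcp_rot: [1.24, 1.187, -1.245]
wrist_force: [-0.3, 1.2, -8.2]
width: 0.681
time: 32.52
tool_pos: [0.5166, 0.0888, 0.0766]
tcp_rot: [1.241, 1.185, -1.242]
wrist_force: [0.1, 0.3, -9.0]
width: 0.683
time: 32.77
tool_pos: [0.5164, 0.0887, 0.0755]
tcp_rot: [1.241, 1.185, -1.242]
wrist_force: [-0.3, -0.8, -9.2]
width: 0.688
```

```bash
python3 -m creep '[{"grip":5,"dp":[0.1,0,0],"rotation":[0,0,0]},{"grip":5,"dp":[0.1,0,0],"rotation":[0,0,0]},{"grip":5,"dp":[0.15,0,0],"rotation":[0,0,0]},{"grip":5,"dp":[0.15,0,0],"rotation":[0,0,0]}]'
```

```text
time: 33.1
tool_pos: [0.5166, 0.0888, 0.0748]
tcp_rot: [1.241, 1.185, -1.242]
wrist_force: [-2.8, -0.6, 1.7]
width: 0.682
```

Home height (0.0748) and contact. Releasing and retreating.

```bash
python3 -m creep '[{"grip":6.5,"dp":[0,0,0],"rotation":[0,0,0]},{"grip":8,"dp":[0,0,0],"rotation":[0,0,0]},{"grip":8.54,"dp":[0,0,0],"rotation":[0,0,0]},{"grip":8.54,"dp":[0,0,0],"rotation":[0,0,0]},{"grip":8.54,"dp":[0,0,0],"rotation":[0,0,0]}]';python3 -m creep '[{"grip":8.54,"dp":[-2,0,0],"rotation":[0,0,0]},{"grip":8.54,"dp":[-5,0,0],"rotation":[0,0,0]},{"grip":8.54,"dp":[-9,0,0],"rotation":[0,0,0]},{"grip":8.54,"dp":[-13,0,2],"rotation":[0,0,0]},{"grip":8.54,"dp":[-15,0,6],"rotation":[0,0,0]}]';python3 -m creep '[{"grip":8.54,"dp":[0,0,4],"rotation":[0,0,0]},{"grip":8.54,"dp":[0,0,8],"rotation":[0,0,0]},{"grip":8.54,"dp":[0,0,12],"rotation":[0,0,0]},{"grip":8.54,"dp":[0,0,12],"rotation":[0,0,0]},{"grip":8.54,"dp":[0,0,12],"rotation":[0,0,0]}]'
python3 - <<'E'
from h import *
for n in('wrist','scene','top'):
    im,d=bot.read_camera(n);cv2.imwrite(f'pics/{n}15.png',im[:,:,::-1])
    if n=='top':
        P=cloud(d,cam('top'));Z=P[...,2]
        for x,y,h in((.527,.329,.086),(.5238,.248,.092),(.52,.1667,.098),(.5164,.0887,.104)):
            m=(np.hypot(P[...,0]-x,P[...,1]-y)<.04)&(Z>h-.008)&(Z<.15);p=P[m];c,r=cv2.minEnclosingCircle(p[:,:2].astype(np.float32));print(m.sum(),np.round(c,4),round(r,4),np.median(p[:,2]).round(4),h)
E
python3 crop.py pics/scene15.png 320 200 210 180 3 pics/s15c.png
python3 crop.py pics/top15.png 155 180 180 85 4 pics/t15c.png
```

```text
time: 33.52
tool_pos: [0.5168, 0.0888, 0.0743]
tcp_rot: [1.242, 1.185, -1.242]
wrist_force: [-0.3, 1.0, -0.3]
width: 1.001
time: 33.93
tool_pos: [0.5163, 0.0359, 0.2266]
tcp_rot: [1.243, 1.183, -1.233]
wrist_force: [1.8, -0.2, 0.9]
width: 1.002
time: 34.35
tool_pos: [0.5081, -0.0879, 0.2217]
tcp_rot: [1.245, 1.183, -1.246]
wrist_force: [-0.2, 0.5, -0.0]
width: 0.997
88 [0.527  0.3291] 0.0159 0.0845 0.086
135 [0.5246 0.247 ] 0.0211 0.0905 0.092
174 [0.5196 0.1672] 0.0252 0.0967 0.098
245 [0.5162 0.0895] 0.0302 0.1025 0.104
```

View pics/s15c.png

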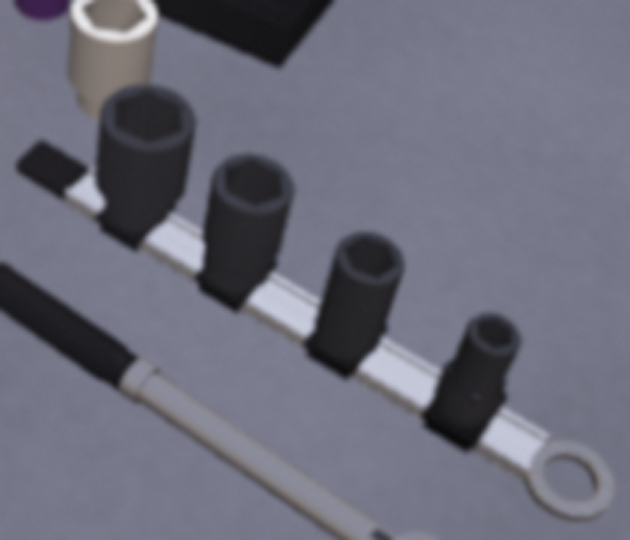

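View pics/t15c.png

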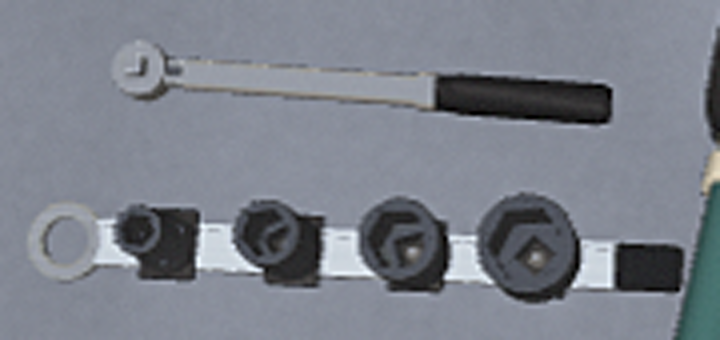

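View pics/wrist15.png

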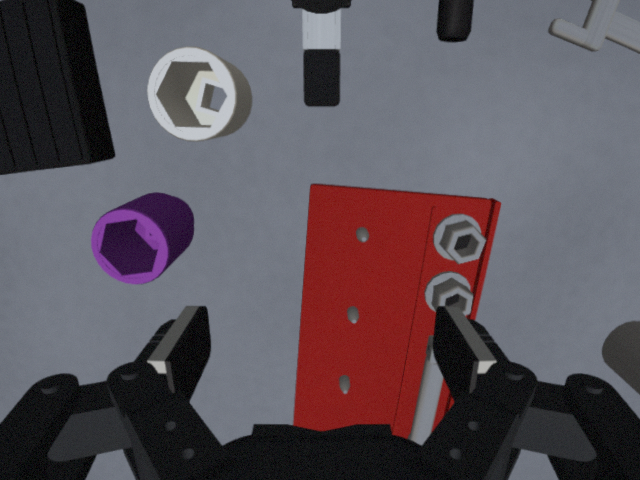

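All four stand upright, increasing in size away from the ring. Rim heights match fully home once the same −1.5 mm depth bias seen at the tray is allowed for. The wrench hasn't moved and the gripper is clear, so I'm handing in.

```bash
python3 -c "
from workcell import bot
print(bot.finish_job())"
```

```text
the job is handed in; nothing more can be done
None
```

I moved all four sockets from the red tray to the rail studs, with socket_1 next to the ring, then 2, 3 and 4 out to the far end. I handed the job in at about 34.5 s; the hand-in gives no verdict.

**Seating:** each socket met the clip at its calculated home height, to within about 0.1 mm. In the last top-camera reading, all four rims stood 1.3 to 1.5 mm below their nominal heights. The sockets read 0.9 to 1.7 mm low on the tray as well, so this looks like camera bias and I take them as fully home.

**Position and order:** the last pictures show all four upright and in size order, with rim centres within about 1 mm of where I set them down. The torque wrench lies where it was, and the white and purple look-alikes were left alone. The gripper was open and clear of everything.

**Force and problems:** wrist force in the readings after each move stayed under about 10 N. The arm rang by a few millimetres after fast moves, so I let it settle before gripping or lowering. The tool also rejected two early gripper commands that lacked the rotation field; nothing moved. No check failed.

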